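Fill the seasoning tin rail

ROBOT

A 6-joint arm with a two-finger parallel gripper is mounted at the origin on the work surface. World frame = base frame: x ahead of the robot, y to its left, z up, the work surface at z = 0. Lengths are in mm, angles in rad, forces in N, time in s.
With the tool pointing down it reaches from about 350 to 875 mm from the base axis. Payload 4.2 kg.
Tool frame: the origin (TCP) lies at the very end of the fingers, on their centre line; the grasp point (between the pads) lies arm.hold_point_z behind it (arm.hold_point_z is the distance from the TCP to the grasp point, in mm); z points along the fingers, y is the direction in which the jaws open and shut (so a half turn about z gives the same grasp; the last joint's range is limited). The gripper opens to 85 mm and grips with 20 to 120 N. Pads are 22 mm wide; open, the fingers measure 114 mm over their backs; the gripper's body (76 mm by 85 mm) begins 54 mm behind the grasp point. The pads swing forward as they close: fully open they stand 13 mm farther back than shut.
Start: joints at [1.416, 0.385, 0.008, 0, -1.194, -0.259], TCP at [251.274, 572.242, 231.312] pointing down, gripper open.
Joint ranges: [-3.14, 3.14], [-1.21, 2.06], [-1.07, 1.41], [-3.16, 2.05], [-2.99, -0.16], [-3.1, 3.1]. Speed limits (rad/s): [2.79, 2.79, 3.14, 3.14, 3.14, 3.14].

INTERFACE

Orientations are given as a unit quaternion [x, y, z, w].
In Python, from bench import arm gives the robot as it stands.
- The arm moves only by the tool step_arm, never from a script. Its argument "series" is a list of rows, each a list of 6 numbers: the shift along the world's x, y, z scaled (see below), then the turn, a rotation vector about the world's x, y, z scaled (see below). A call has 1 to 12 rows; each row is the pose to reach, as a shift and turn from the pose commanded when the call began; what a row does not reach only later rows make up. The controller multiplies each number of a shift by 400 mm and each number of a turn by pi/2 rad. A row lasts 1/12 s, in which the tool goes at most 41.7 mm and 7.16 degrees, less where a joint would pass 70% of its speed; a pose out of reach is approached as far as the arm can. A call with a number of a shift or a turn outside -1 to 1 is refused whole. A call with a gripper value outside its range is refused whole. "jaw" is the opening, from -1 (shut) to 1 (fully open), set as the call begins (left out, the last holds). The fingers move at their own pace and stop on an object; the grip force is fixed at half the most. Time passes only in rows, so rows that repeat a pose let the fingers close. It gives the time, the measured TCP pose, the force and the opening at its end, in the units of the state.
- arm.read_state(): the state, without advancing time (a new reading comes with each control period).
- arm.get_image(name): name is "scene" or "top" or "wrist"; returns a dict with "image" (420x560x3 uint8, red, green, blue), "camera_matrix" (3x3 intrinsics, pixels), "world_from_camera" (4x4, takes a point from camera to world coordinates). Camera axes: x right, y up, looking along -z (the intrinsics and any distortion apply to the point x, -y, -z); pixel columns grow to the right and rows downward; lengths in mm; the calibration is good to about 2 mm. A picture is of the moment at which its call begins. There is no depth.
- arm.job_done(): hands the job in, once; it reports no verdict.
The state is a dict: "clock": time; "joints": joint angles; "joint_vel": joint speeds; "joint_efforts": joint torques, N m; "position": TCP position; "ee_rot": TCP orientation; "contact_force": force on the tool from outside, world axes, zero at the start; "wrist_torque": the same for the moment, N m; "gripper_width": finger opening in mm.
Only numpy, scipy, OpenCV 4.12 (cv2) and the standard library are available. Lean on these libraries where they do the work, as an engineer would, in place of code of your own. Each camera call takes 0.05 s, during which the arm holds its last target.

TASK

Fill the sloping feed rail: one seasoning tin is already part-way down it; slide in the tin lying on the loading plate and the one on the counter through the upper mouth, lying flat with every cap pointing down the rail (the fence beside the plate is there to square them against). At the end the front tin must be fully home against the stop, the other two close up behind it nose to tail, and the jar, mug, pepper mill and spoon left where they are.

Things in the scene. Friction and masses are not known exactly. Their poses are not given: they have to be found in the camera images.
- rail: Fixed feed rail of sheet aluminium, tilted down 0.24 rad. Origin: on the tube's floor, on its centreline, at its mouth (open upper end), 95 mm above the counter. x runs down the floor to the closed end, z is square to the floor, y along the width. Tube: x 0 to 196 mm, 43 mm wide and 27 mm high inside, walls 5 mm; lips 3 mm thick over both edges leave a 25 mm slot along its top.
- rail_stop (a point): Foot of the end plate that closes the tube (the stop): 196 mm along the rail's x from its mouth. Tins do not slide by themselves on the rail: pushing takes about 1 N for each tin. Three tins in a row, each cap against the tin ahead, measure 204 mm, so the last one's back stands 8 mm out of the mouth.
- apron_mid (a point): Middle of the loading plate above the mouth, in the plane of the tube's floor (same axes as the rail). In the rail's frame it covers x -125 to 0 and y -95 to +21.5 mm. Only its +y edge has a fence; the others have no rim.
- fence_mid (a point): Middle of the top edge of the straight fence along the loading plate: inner face at rail y = +21.5 mm, in line with the tube's +y wall; 18 mm high, 5 mm thick, from x -125 mm to the mouth.
- leadin_tip (a point): Top of the outer end of the short flared lead-in, 27 mm high, that runs out from the tube's -y wall at the mouth (x 0, y -21.5) to here (rail x -12, y -29 mm).
- tin_a_center (a point): Flat aluminium tin lying flat, about 100 g: body 56 long, 40 wide, 24 mm high; a round screw cap (18 mm across) sticks out 12 mm from the middle of one narrow end: 68 mm in all. Point: middle of the body, 12 mm over its underside; x to the cap end, y across the width. Starts on the loading plate, turned any way.
- tin_a_cap (a point): Middle of the outer face of that tin's cap, 40 mm from the centre of its body along x.
- tin_b_center (a point): Flat aluminium tin lying flat, about 100 g: body 56 long, 40 wide, 24 mm high; a round screw cap (18 mm across) sticks out 12 mm from the middle of one narrow end: 68 mm in all. Point: middle of the body, 12 mm over its underside; x to the cap end, y across the width. Starts on the counter, left or right, any yaw.
- tin_b_cap (a point): Middle of the outer face of that tin's cap, 40 mm from the centre of its body along x.
- tin_c_center (a point): Flat aluminium tin lying flat, about 100 g: body 56 long, 40 wide, 24 mm high; a round screw cap (18 mm across) sticks out 12 mm from the middle of one narrow end: 68 mm in all. Point: middle of the body, 12 mm over its underside; x to the cap end, y across the width. Starts part-way down the tube, cap towards the stop.
- tin_c_cap (a point): Middle of the outer face of that tin's cap, 40 mm from the centre of its body along x.
- jar: Bystander: closed glass jar, 60 mm across, 100 mm high; origin under its centre.
- mug: Bystander: white mug, 72 mm across and 85 mm high, handle at its +y side; origin under its centre.
- mill: Bystander: turned dark wooden pepper mill, 48 mm across, 94 mm high; origin under its centre.
- spoon: Bystander: wooden spoon 190 mm long lying on the counter along its x; origin under its middle.
Not all that is in view belongs to the job. Leave any purple look-alike of the part that bears tin_a_center alone. What is shaped like the part that bears tin_b_center but brown is not meant.

How it is judged (in metres and radians):
At the end, for the whole second after the job is handed in: Each of the three tins lies flat in the tube at rest, cap towards the stop, centred within 4 mm; one has its body centre 156 mm from the mouth, one 88 mm and one 20 mm (cap on the stop, or on the tin ahead), within -6 and +5 mm, and its cap 40 mm farther down, within the same tolerance (((x of tin_a_center in the frame of rail between 0.15 and 0.161 m and x of tin_a_cap in the frame of rail between 0.19 and 0.201 m) or (x of tin_a_center in the frame of rail between 0.082 and 0.093 m and x of tin_a_cap in the frame of rail between 0.122 and 0.133 m) or (x of tin_a_center in the frame of rail between 0.014 and 0.025 m and x of tin_a_cap in the frame of rail between 0.054 and 0.065 m)) and y of tin_a_center in the frame of rail between -0.004 and 0.004 m and z of tin_a_center in the frame of rail between 0.008 and 0.018 m and linear speed of each of tin_a, tin_b, tin_c below 0.01 m/s and ((x of tin_b_center in the frame of rail between 0.15 and 0.161 m and x of tin_b_cap in the frame of rail between 0.19 and 0.201 m) or (x of tin_b_center in the frame of rail between 0.082 and 0.093 m and x of tin_b_cap in the frame of rail between 0.122 and 0.133 m) or (x of tin_b_center in the frame of rail between 0.014 and 0.025 m and x of tin_b_cap in the frame of rail between 0.054 and 0.065 m)) and y of tin_b_center in the frame of rail between -0.004 and 0.004 m and z of tin_b_center in the frame of rail between 0.008 and 0.018 m and ((x of tin_c_center in the frame of rail between 0.15 and 0.161 m and x of tin_c_cap in the frame of rail between 0.19 and 0.201 m) or (x of tin_c_center in the frame of rail between 0.082 and 0.093 m and x of tin_c_cap in the frame of rail between 0.122 and 0.133 m) or (x of tin_c_center in the frame of rail between 0.014 and 0.025 m and x of tin_c_cap in the frame of rail between 0.054 and 0.065 m)) and y of tin_c_center in the frame of rail between -0.004 and 0.004 m and z of tin_c_center in the frame of rail between 0.008 and 0.018 m); the robot touches nothing.
It fails at once if the jar is moved more than 30 mm (distance of jar from where it was at the start of the episode above 0.03 m).
It fails at once if the mug is moved more than 30 mm (distance of mug from where it was at the start of the episode above 0.03 m).
It fails at once if the mill is moved more than 30 mm (distance of mill from where it was at the start of the episode above 0.03 m).
It fails at once if the spoon is moved more than 30 mm (distance of spoon from where it was at the start of the episode above 0.03 m).
It also fails if it takes over 67 s, if anything falls off the work surface, if the arm or the gripper's body presses on something with over 40 N, if the wrist force passes 120 N, or if a joint passes its speed limit or range.

## Working session

There is one attempt and no reset: what is moved stays moved. The work goes in short steps, Python scripts to look and compute and a tool call to move; the robot and the scene stay as the last step left them, time stands still between calls to the robot, and variables do not carry over. Pictures are saved under pics/ and viewed, and the job is handed in when it is done.

Besides the shell and the picture viewer there is one more tool, called after ">>>" by a JSON object that holds its "name" and its "arguments". step_arm: Moves the arm, as the interface text tells. Shifts and turns lie within -1 to 1; 1 stands for 400 mm of shift or pi/2 rad of turn. Its arguments: {"type":"object","properties":{"series":{"type":"array","items":{"type":"array","items":{"type":"number","minimum":-1,"maximum":1}}},"jaw":{"type":"number"}},"required":["series"]}

```bash
ls; mkdir -p pics
python3 - <<'E'
from bench import arm
import cv2, numpy as np, pickle
print(arm.read_state()); print(arm.hold_point_z)
d={}
for n in ["scene","top","wrist"]:
    r=arm.get_image(n); d[n]=r
    cv2.imwrite(f"pics/a_{n}.png",r["image"][:,:,::-1])
    print(n,np.round(r["camera_matrix"],1).tolist(),np.round(r["world_from_camera"],3).tolist(),[k for k in r])
pickle.dump(d,open("a.pkl","wb"))
E
```

```text
pics
{'clock': 0.0, 'joints': array([ 1.41560049e+00,  3.85560099e-01,  6.59512573e-03, -5.10224321e-04,
       -1.19401774e+00, -2.58617616e-01]), 'joint_vel': array([ 0.00112235, -0.00150028, -0.00051782,  0.0003914 , -0.00060416,
        0.00010755]), 'joint_efforts': array([ 3.69885147e-04, -3.92292917e+01,  1.88406819e+01,  4.18634266e+00,
       -4.61142496e-03, -5.58969020e-06]), 'position': array([251.04633208, 571.70401311, 230.20578283]), 'ee_rot': array([ 9.78651106e-01, -2.05525573e-01, -1.80292792e-04,  1.10398663e-03]), 'contact_force': array([-0.52262162,  0.56152534,  1.21330036]), 'wrist_torque': array([ 0.02288961,  0.0007527 , -0.02442731]), 'gripper_width': 85.39197282708231}
18.700000000000003
scene [[411.9, 0.0, 282.2], [0.0, 411.9, 206.5], [0.0, 0.0, 1.0]] [[-0.304, -0.817, 0.49, 934.905], [0.953, -0.266, 0.149, 146.45], [0.008, 0.512, 0.859, 933.931], [0.0, 0.0, 0.0, 1.0]] ['image', 'camera_matrix', 'world_from_camera']
top [[397.2, 0.0, 273.9], [0.0, 397.2, 212.3], [0.0, 0.0, 1.0]] [[0.004, 0.993, -0.12, 367.269], [-1.0, 0.005, 0.009, -4.517], [0.01, 0.12, 0.993, 926.025], [0.0, 0.0, 0.0, 1.0]] ['image', 'camera_matrix', 'world_from_camera']
wrist [[329.1, 0.0, 279.7], [0.0, 329.1, 206.7], [0.0, 0.0, 1.0]] [[-0.402, 0.874, 0.272, 320.275], [-0.916, -0.385, -0.117, 541.109], [0.002, -0.296, 0.955, 372.527], [0.0, 0.0, 0.0, 1.0]] ['image', 'camera_matrix', 'world_from_camera']
```

View pics/a_scene.png

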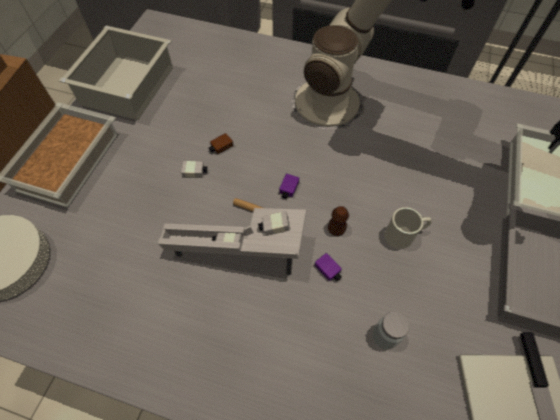

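View pics/a_top.png

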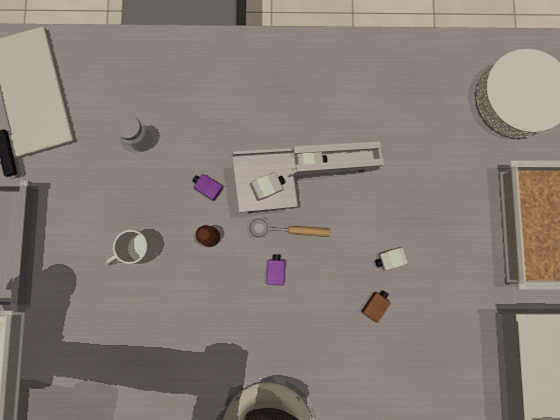

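View pics/a_wrist.png

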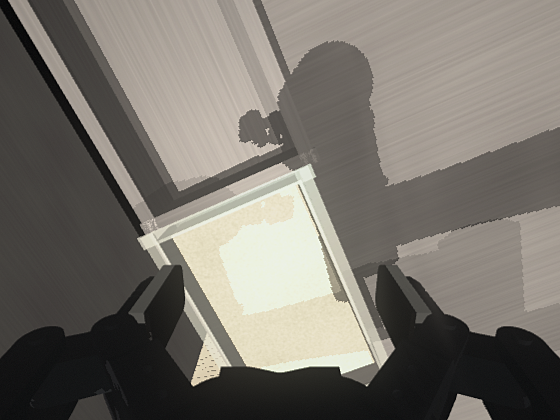

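Silver tins with black caps are the targets: A on the plate (top 267,186), C in the tube (312,159), and B on the counter (393,259). The purple ones (208,187 and 276,271) and the brown one (376,307) are look-alikes. I'll check this with enlarged crops.

Run:
```python
import cv2, pickle
d=pickle.load(open("a.pkl","rb"))
t=d["top"]["image"][:,:,::-1]
a=cv2.resize(t[135:235,225:395],None,fx=4.7,fy=4.7,interpolation=cv2.INTER_CUBIC)
b=cv2.resize(t[240:325,350:420],None,fx=6,fy=6,interpolation=cv2.INTER_CUBIC)
cv2.imwrite("pics/c1.png",a);cv2.imwrite("pics/c2.png",b)
s=d["scene"]["image"][:,:,::-1]
cv2.imwrite("pics/c3.png",cv2.resize(s[195:285,155:315],None,fx=5,fy=5,interpolation=cv2.INTER_CUBIC))
```

```text
(no output)
```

View pics/c1.png

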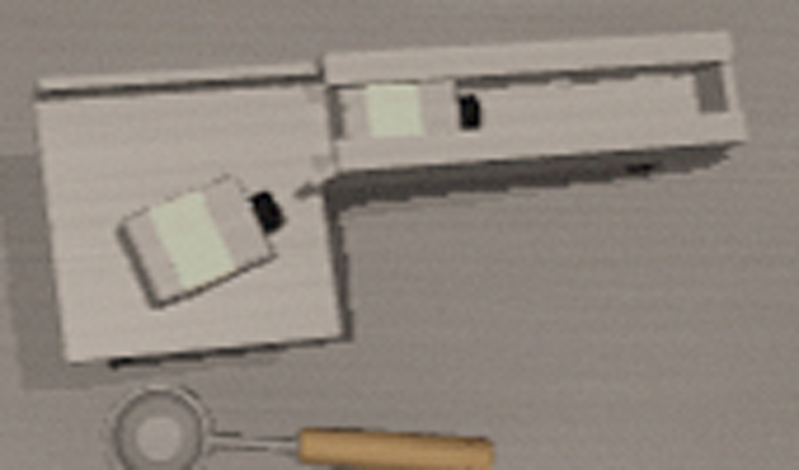

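View pics/c2.png

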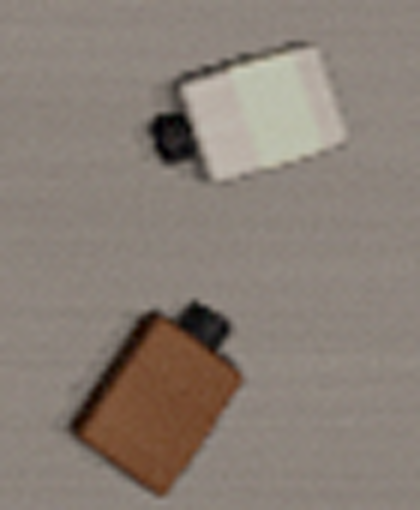

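View pics/c3.png

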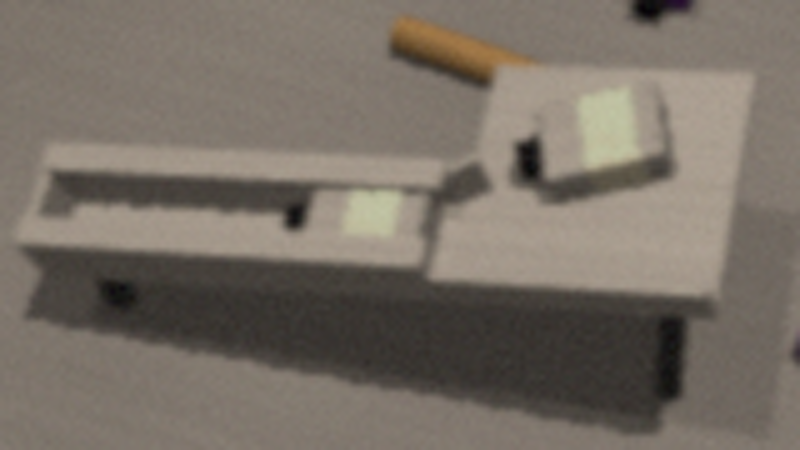

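```bash
cat > h.py <<'E'
import numpy as np, cv2, pickle
T=0.24; S,C=np.sin(T),np.cos(T)
def ray(r,uv):
    K=r["camera_matrix"]; M=r["world_from_camera"]
    p=np.linalg.inv(K)@np.array([uv[0],uv[1],1.]); d=M[:3,:3]@np.array([p[0],-p[1],-p[2]])
    return M[:3,3],d
def cast(r,uv,n,c):   # plane n.X=c
    o,d=ray(r,uv); return o+d*((c-n@o)/(n@d))
def castz(r,uv,z): return cast(r,uv,np.array([0,0,1.]),z)
def railR(yaw):
    x=np.array([np.cos(yaw)*C,np.sin(yaw)*C,-S]); y=np.array([-np.sin(yaw),np.cos(yaw),0]); return np.stack([x,y,np.cross(x,y)],1)
def proj(r,X):
    M=np.linalg.inv(r["world_from_camera"]); p=M[:3,:3]@X+M[:3,3]; q=r["camera_matrix"]@np.array([p[0],-p[1],-p[2]]); return q[:2]/q[2]
def fitrail(r,pts):
    """pts: list (xr,yr,zr,u,v)"""
    A=[];B=[]
    for x,y,z,u,v in pts:
        W=castz(r,(u,v),95-x*S+z*C); A.append([x*C+z*S,y]); B.append(W[:2])
    A=np.array(A);B=np.array(B); a=A-A.mean(0); b=B-B.mean(0)
    yaw=np.arctan2((a[:,0]*b[:,1]-a[:,1]*b[:,0]).sum(),(a*b).sum())
    R=np.array([[np.cos(yaw),-np.sin(yaw)],[np.sin(yaw),np.cos(yaw)]])
    t=B.mean(0)-R@A.mean(0); res=B-(A@R.T+t)
    return t,yaw,res
E
python3 - <<'E'
from h import *
d=pickle.load(open("a.pkl","rb"))
top=d["top"];sc=d["scene"]
m=lambda l,s,ox,oy:[(x,y,z,(u+.5)/s-.5+ox,(v+.5)/s-.5+oy) for x,y,z,u,v in l]
P=m([(-125,-95,0,66,362),(0,-95,0,341,338),(-125,26.5,18,38,80),(0,26.5,30,325,55),(201,26.5,30,728,33),(201,-26.5,30,746,140),(0,-26.5,30,335,172)],4.7,225,135)
Q=m([(-125,-95,0,753,73),(0,-95,0,497,68),(-125,26.5,0,717,298),(0,-26.5,30,443,163),(201,-26.5,30,48,146),(201,26.5,30,20,243),(0,26.5,30,421,266)],5,155,195)
for r,p in((top,P),(sc,Q)):
    t,y,res=fitrail(r,p); print(t,y,np.round(res,1).tolist())
E
```

```text
[574.75646438 -47.5944489 ] -1.4349219471759844 [[0.6, 0.1], [-0.7, -0.6], [-0.3, 0.3], [0.1, -1.3], [-0.4, -0.1], [0.8, 0.1], [-0.1, 1.6]]
[573.1859606  -48.00017044] -1.4224869530554105 [[2.6, 0.2], [2.2, 1.1], [-5.4, -1.5], [2.7, -1.1], [0.1, -0.4], [-2.5, 2.0], [0.3, -0.3]]
```

```bash
cat >> h.py <<'E'
RO=np.array([574.7,-47.7,95.]); YAW=-1.434
def tin(r,cs,cap=None,onrail=True):
    """cs: 4 top-face corner pixels; returns centre/heading in rail frame (onrail) or world"""
    R=railR(YAW); 
    if onrail: n=R[:,2]; c=n@RO+24; f=lambda W:(R.T@(W-RO))
    else: n=np.array([0,0,1.]); c=24.; f=lambda W:W
    P=np.array([f(cast(r,p,n,c)) for p in cs]); 
    rect=cv2.minAreaRect(P[:,:2].astype(np.float32))
    out=[P[:,:2].mean(0),rect]
    if cap is not None:
        q=f(cast(r,cap,n,c)); v=q[:2]-out[0]; out.append(np.arctan2(v[1],v[0]))
    return out
E
python3 - <<'E'
from h import *
d=pickle.load(open("a.pkl","rb")); top=d["top"];sc=d["scene"]
f=lambda l,s,ox,oy:[((u+.5)/s-.5+ox,(v+.5)/s-.5+oy) for u,v in l]
print("A top",tin(top,f([(120,222),(237,178),(275,255),(158,306)],4.7,225,135),f([(267,212)],4.7,225,135)[0]))
print("A scene",tin(sc,f([(540,110),(660,82),(668,150),(550,180)],5,155,195),f([(528,158)],5,155,195)[0]))
print("B top",tin(top,f([(183,80),(312,44),(347,138),(214,180)],6,350,240),f([(170,136)],6,350,240)[0],False))
s=d["scene"]["image"][:,:,::-1]
cv2.imwrite("pics/c4.png",cv2.resize(s[125:195,170:260],None,fx=8,fy=8,interpolation=cv2.INTER_CUBIC))
R=railR(YAW);print(R)
E
```

```text
A top [array([-65.77240167, -50.31184659]), ((-65.7880630493164, -49.788272857666016), (57.48332595825195, 39.43301773071289), 17.83454704284668), np.float64(0.29368294741608425)]
A scene [array([-67.24712963, -48.95155451]), ((-67.41108703613281, -48.61109161376953), (55.74503707885742, 37.34720993041992), 17.314476013183594), np.float64(0.4487554184500278)]
B top [array([ 373.26563802, -283.86985695]), ((373.1317443847656, -284.40142822265625), (38.8238525390625, 53.105777740478516), 15.898036003112793), np.float64(1.8363062173149811)]
[[ 0.13246143  0.99065796  0.03241553]
 [-0.9622637   0.13637008 -0.235482  ]
 [-0.23770263  0.          0.97133797]]
```

View pics/c4.png

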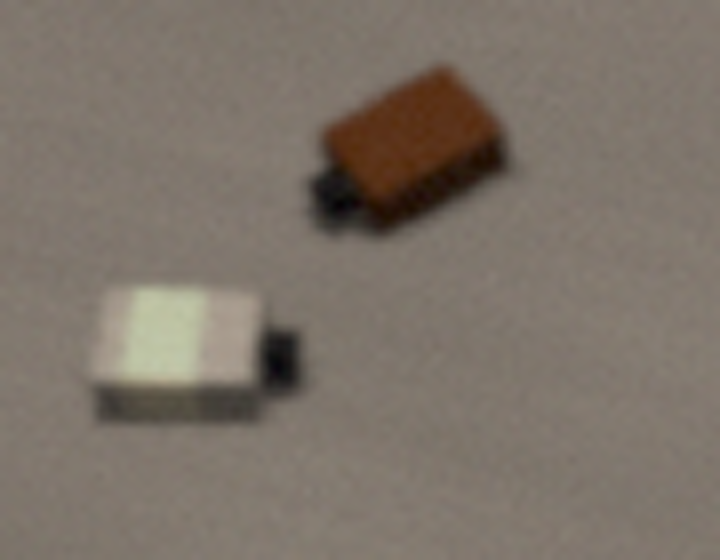

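```bash
cat >> h.py <<'E'
import json
from scipy.spatial.transform import Rotation as Ro
def getc():
    try: c=json.load(open("cmd.json"))
    except Exception: c=dict(p=[251.274,572.242,231.312],q=[0.978651106,-0.205525573,0,0])
    return np.array(c["p"]),Ro.from_quat(c["q"])
def commit(row):
    p,R=getc(); row=np.array(row)
    p=p+400*row[:3]; R=Ro.from_rotvec(row[3:]*np.pi/2)*R
    json.dump(dict(p=p.tolist(),q=R.as_quat().tolist()),open("cmd.json","w"))
def toolR(yr,onrail=True,flip=False):
    """tool y along heading yr (rail frame or world), z down the normal"""
    F=railR(YAW) if onrail else np.eye(3)
    y=F@np.array([np.cos(yr),np.sin(yr),0]); z=-F[:,2]
    return Ro.from_matrix(np.stack([np.cross(y,z),y,z],1))
def railP(x,y,z): return RO+railR(YAW)@np.array([x,y,z])
def plan(p,R):
    p0,R0=getc(); d=(p-p0)/400; w=(R*R0.inv()).as_rotvec()/(np.pi/2)
    n=max(np.linalg.norm(p-p0)/41.7,np.degrees(np.linalg.norm(w)*np.pi/2)/7.16)
    print("row",np.round(np.r_[d,w],3).tolist(),"rows>=%.1f"%n)
def torail(): 
    from bench import arm
    s=arm.read_state(); Rr=railR(YAW); q=Ro.from_quat(s["ee_rot"])
    p0,R0=getc()
    print("t %.2f"%s["clock"],"rail TCP",np.round(Rr.T@(s["position"]-RO),1),"meas-cmd",np.round(s["position"]-p0,1),"rot err deg",np.round(np.degrees((q*R0.inv()).as_rotvec()),2),"F rail",np.round(Rr.T@s["contact_force"],1),"w %.1f"%s["gripper_width"],"q",np.round(s["joints"],2))
E
python3 -c "
from h import *
getc(); commit([0]*6)
plan(railP(-60,-48,60),toolR(0.305)); torail()"
```

```text
row [0.675, -1.457, -0.159, 0.151, -0.045, 0.542] rows>=15.5
t 0.15 rail TCP [-671.2 -236.1  -24.8] meas-cmd [-0.2 -0.4 -0.8] rot err deg [-0.09  0.04  0.  ] F rail [ 0.1 -0.4 -0.2] w 85.3 q [ 1.42  0.39  0.01 -0.   -1.19 -0.26]
```

>>> {"name": "step_arm", "arguments": {"series": [[0.33,-0.72,-0.05,0.075,-0.02,0.27],[0.33,-0.72,-0.05,0.075,-0.02,0.27],[0.33,-0.72,-0.05,0.075,-0.02,0.27],[0.33,-0.72,-0.05,0.075,-0.02,0.27],[0.33,-0.72,-0.05,0.075,-0.02,0.27],[0.33,-0.72,-0.05,0.075,-0.02,0.27],[0.33,-0.72,-0.05,0.075,-0.02,0.27],[0.33,-0.72,-0.05,0.075,-0.02,0.27],[0.33,-0.72,-0.05,0.075,-0.02,0.27]], "jaw": 1}}

```text
clock: 0.9
position: [383.8, 280.0, 210.8]
ee_rot: [0.998, 0.003, 0.003, -0.06]
contact_force: [0.3, 0.2, 0.7]
gripper_width: 85.8
```

```bash
python3 -c "
from h import *
commit([0.33,-0.72,-0.05,0.075,-0.02,0.27])
torail();plan(railP(-60,-48,60),toolR(0.305))"
```

```text
t 0.90 rail TCP [-368.2 -144.4   29.2] meas-cmd [ 0.6 -4.2 -0.5] rot err deg [-0.09  0.08 -0.28] F rail [-0.3  0.4  0.6] w 85.8 q [ 0.93  0.11 -0.39 -0.08 -0.97  0.69]
row [0.345, -0.737, -0.109, 0.077, -0.025, 0.272] rows>=7.9
```

>>> {"name": "step_arm", "arguments": {"series": [[0.345,-0.737,-0.109,0.077,-0.025,0.272],[0.345,-0.737,-0.109,0.077,-0.025,0.272],[0.345,-0.737,-0.109,0.077,-0.025,0.272],[0.345,-0.737,-0.109,0.077,-0.025,0.272],[0.345,-0.737,-0.109,0.077,-0.025,0.272],[0.345,-0.737,-0.109,0.077,-0.025,0.272],[0.345,-0.737,-0.109,0.077,-0.025,0.272],[0.345,-0.737,-0.109,0.077,-0.025,0.272],[0.345,-0.737,-0.109,0.077,-0.025,0.272],[0.345,-0.737,-0.109,0.077,-0.025,0.272]]}}

```text
clock: 1.73
position: [522.8, -14.5, 166.3]
ee_rot: [0.969, 0.216, 0.01, -0.119]
contact_force: [0.9, 1.0, 0.7]
gripper_width: 85.0
```

```bash
python3 -c "
from h import *
from bench import arm
commit([0.345,-0.737,-0.109,0.077,-0.025,0.272])
torail()
r=arm.get_image('wrist');pickle.dump(r,open('w1.pkl','wb'));cv2.imwrite('pics/w1.png',cv2.resize(r['image'][:,:,::-1],(784,588)))
torail()
for P in [(-125,-95,0),(0,-95,0),(0,26.5,30),(0,-26.5,30),(-12,-29,27),(0,21.5,0),(-125,21.5,18)]: print(P,proj(r,railP(*P)).round(1)*1.4)
"
```

```text
t 1.73 rail TCP [-55.7 -46.9  59.7] meas-cmd [ 1.5 -4.  -1.4] rot err deg [-0.08  0.07 -0.22] F rail [-1.   1.1  0.4] w 85.0 q [ 0.13  0.31 -0.21 -0.27 -1.08  2.01]
t 1.78 rail TCP [-55.8 -46.9  59.5] meas-cmd [ 1.5 -3.9 -1.7] rot err deg [-0.09  0.1  -0.26] F rail [0.5 1.3 0.9] w 85.6 q [ 0.13  0.31 -0.21 -0.27 -1.08  2.01]
(-125, -95, 0) [224.   364.28]
(0, -95, 0) [467.18 430.36]
(0, 26.5, 30) [592.34 207.48]
(0, -26.5, 30) [537.18 334.04]
(-12, -29, 27) [505.26 328.44]
(0, 21.5, 0) [558.88 209.86]
(-125, 21.5, 18) [267.54 116.62]
```

View pics/w1.png

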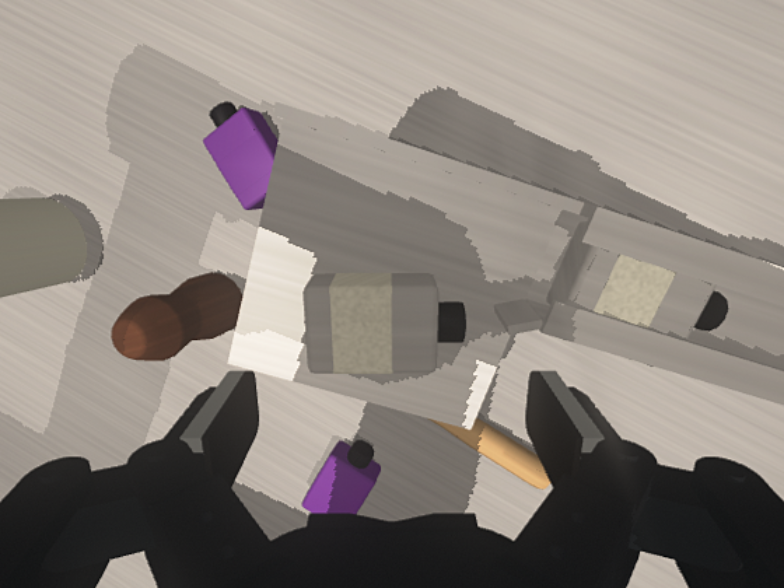

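```bash
python3 -c "
from h import *
r=pickle.load(open('w1.pkl','rb'))
f=lambda l:[((u+.5)/1.4-.5,(v+.5)/1.4-.5) for u,v in l]
print(tin(r,f([(305,275),(437,274),(438,373),(306,372)]),f([(452,322)])[0]))
p=[(-125,-95,0,228,365),(0,-95,0,469,429),(0,26.5,30,588,204),(0,-26.5,30,543,331)]
print(fitrail(r,[a[:3]+f([a[3:]])[0] for a in p]))
im=r['image'][:,:,::-1]
cv2.imwrite('pics/w1b.png',cv2.resize(im[60:260,280:480],(800,600*4//3),interpolation=cv2.INTER_CUBIC)[:600])
cv2.imwrite('pics/w1c.png',cv2.convertScaleAbs(cv2.resize(im[60:320,150:360],None,fx=2.3,fy=2.3,interpolation=cv2.INTER_CUBIC),alpha=1.2,beta=10))
"
```

```text
[array([-64.51968089, -44.91195079]), ((-64.47034454345703, -44.67234802246094), (56.572139739990234, 43.9709358215332), 16.752811431884766), np.float64(0.3428381854559499)]
(array([576.15908884, -47.30616976]), np.float64(-1.4201661402804968), array([[ 0.79089705, -0.70723076],
       [-0.40942927,  0.65637584],
       [-1.03318237,  1.31885893],
       [ 0.65171458, -1.26800402]]))
```

View pics/w1b.png

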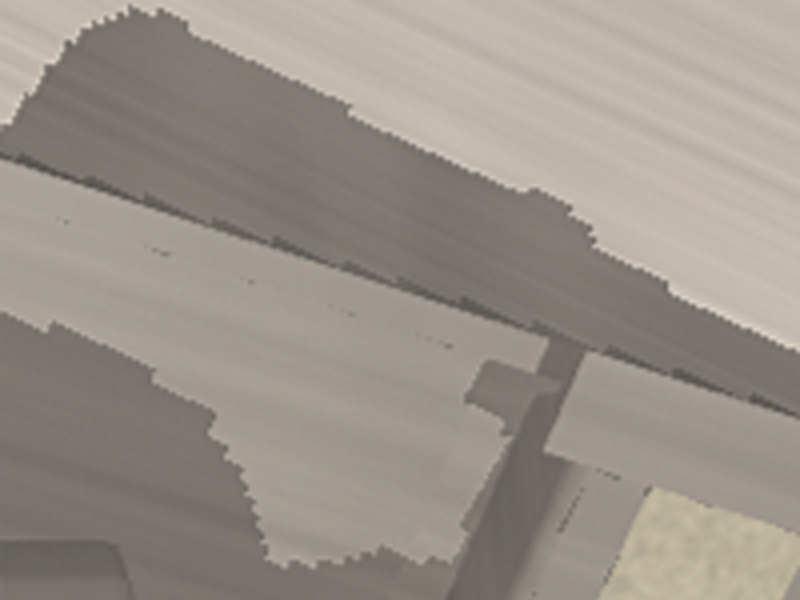

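View pics/w1c.png

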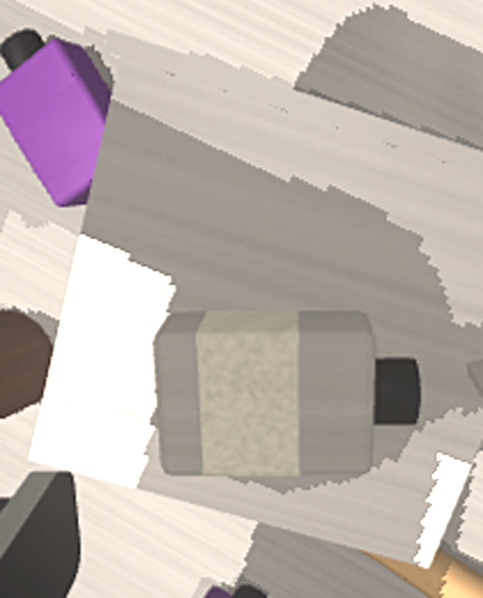

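```bash
python3 -c "
from h import *
r=pickle.load(open('w1.pkl','rb'))
g=lambda l:[(150+(u+.5)/2.3-.5,60+(v+.5)/2.3-.5) for u,v in l]
print(tin(r,g([(160,331),(373,331),(372,474),(163,474)]),g([(398,400)])[0]))
im=r['image'][:,:,::-1]
cv2.imwrite('pics/w1d.png',cv2.convertScaleAbs(cv2.resize(im[190:320,320:480],None,fx=5,fy=5,interpolation=cv2.INTER_CUBIC)[:600],alpha=1.2))
cv2.imwrite('pics/w1e.png',cv2.convertScaleAbs(cv2.resize(im[50:150,150:300],None,fx=5,fy=5,interpolation=cv2.INTER_CUBIC),alpha=1.2))
"
```

```text
[array([-63.56683025, -46.9339188 ]), ((-63.67821502685547, -46.968170166015625), (54.519561767578125, 38.9489860534668), 17.23427391052246), np.float64(0.33902507574909085)]
```

View pics/w1d.png

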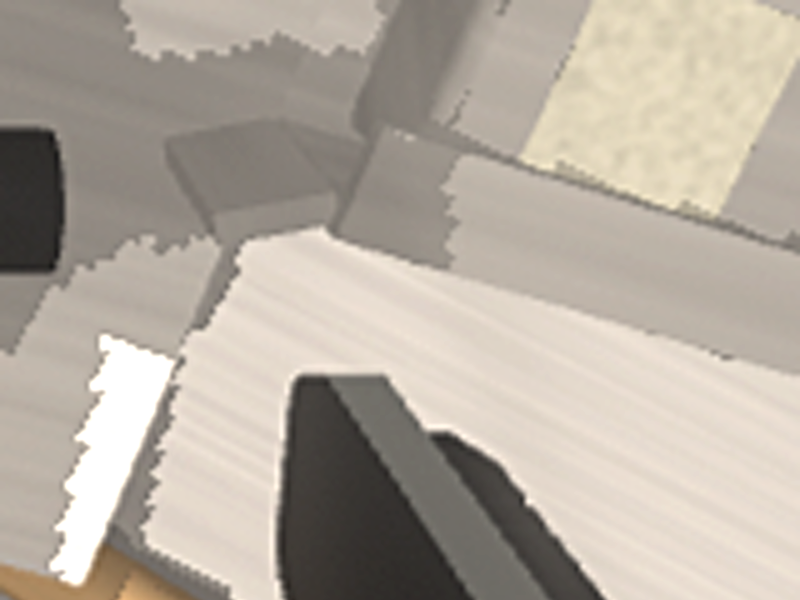

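View pics/w1e.png

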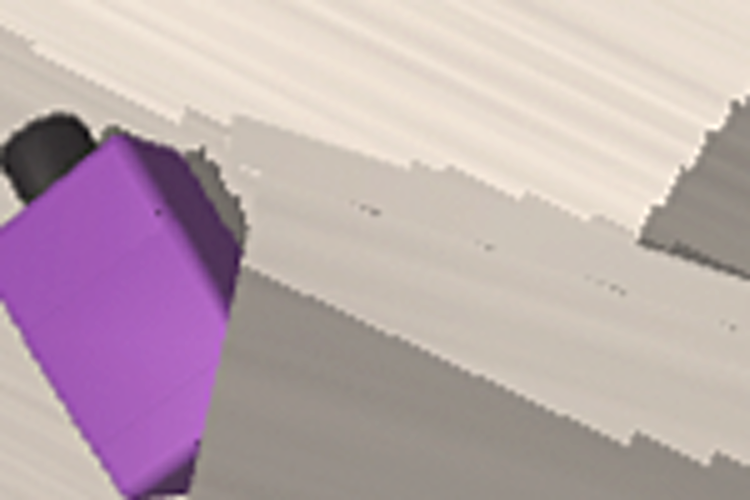

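```bash
python3 -c "
from h import *
r=pickle.load(open('w1.pkl','rb'))
p=[(-125,-95,0,163,260),(0,-95,0,336.8,306.5),(0,26.5,30,427,148),(0,12.5,30,416.2,172.3),(0,-12.5,30,396.4,215.4),(0,-26.5,30,386.4,236.4),(-125,26.5,18,197,73.6)]
t,y,res=fitrail(r,p);print(t,y,res.round(1).tolist())
for P in p+[(-12,-29,27,0,0)]: print(P[:3],P[3:],proj(r,railP(*P[:3])).round(1))
"
```

```text
[576.10185217 -49.10867952] -1.4316897236920187 [[0.1, -0.2], [0.4, 0.2], [-0.5, -0.3], [0.1, -0.1], [-0.3, 0.3], [0.4, 0.8], [-0.3, -0.6]]
(-125, -95, 0) (163, 260) [160.  260.2]
(0, -95, 0) (336.8, 306.5) [333.7 307.4]
(0, 26.5, 30) (427, 148) [423.1 148.2]
(0, 12.5, 30) (416.2, 172.3) [412.  173.6]
(0, -12.5, 30) (396.4, 215.4) [393.4 216.2]
(0, -26.5, 30) (386.4, 236.4) [383.7 238.6]
(-125, 26.5, 18) (197, 73.6) [193.2  73.5]
(-12, -29, 27) (0, 0) [360.9 234.6]
```

```bash
cat >> h.py <<'E'
RO=np.array([576.0,-49.0,95.]); YAW=-1.432
def getc():
    from bench import arm
    s=arm.read_state(); return s["position"],Ro.from_quat(s["ee_rot"])
def commit(row): pass
E
python3 -c "
from h import *
torail()
plan(railP(-65.3,-48.5,40),toolR(.303-np.pi/2))"
```

```text
t 1.78 rail TCP [-57.3 -47.9  59.1] meas-cmd [0. 0. 0.] rot err deg [0. 0. 0.] F rail [0.5 1.3 0.9] w 85.6 q [ 0.13  0.31 -0.21 -0.27 -1.08  2.01]
row [-0.006, 0.03, -0.042, -0.032, 0.234, -0.969] rows>=12.5
```

>>> {"name": "step_arm", "arguments": {"series": [[-0.006,0.03,-0.042,-0.032,0.234,-0.969],[-0.006,0.03,-0.042,-0.032,0.234,-0.969],[-0.006,0.03,-0.042,-0.032,0.234,-0.969],[-0.006,0.03,-0.042,-0.032,0.234,-0.969],[-0.006,0.03,-0.042,-0.032,0.234,-0.969],[-0.006,0.03,-0.042,-0.032,0.234,-0.969],[-0.006,0.03,-0.042,-0.032,0.234,-0.969],[-0.006,0.03,-0.042,-0.032,0.234,-0.969],[-0.006,0.03,-0.042,-0.032,0.234,-0.969],[-0.006,0.03,-0.042,-0.032,0.234,-0.969],[-0.006,0.03,-0.042,-0.032,0.234,-0.969],[-0.006,0.03,-0.042,-0.032,0.234,-0.969]]}}

```text
clock: 2.78
position: [518.5, 2.6, 150.9]
ee_rot: [0.856, -0.503, -0.074, -0.094]
contact_force: [0.4, 0.7, 0.1]
gripper_width: 85.6
```

```bash
python3 -c "
from h import *
torail()
plan(railP(-65.3,-48.5,40),toolR(.303-np.pi/2))
plan(railP(-65.3,-48.5,2),toolR(.303-np.pi/2))"
```

```text
t 2.78 rail TCP [-70.6 -49.8  40.3] meas-cmd [0. 0. 0.] rot err deg [0. 0. 0.] F rail [-0.6  0.5 -0. ] w 85.6 q [ 0.17  0.31 -0.24 -0.28 -1.03  0.49]
row [0.005, -0.012, -0.004, -0.001, 0.011, -0.041] rows>=0.5
row [0.002, 0.01, -0.096, -0.001, 0.011, -0.041] rows>=0.9
```

>>> {"name": "step_arm", "arguments": {"series": [[0,0,0,-0.001,0.011,-0.041],[0,0,0,-0.001,0.011,-0.041],[0,0,0,-0.001,0.011,-0.041]]}}

```text
clock: 3.03
position: [518.7, 2.2, 150.9]
ee_rot: [0.841, -0.528, -0.077, -0.092]
contact_force: [-0.1, 0.6, -0.6]
gripper_width: 85.2
```

```bash
python3 -c "
from h import *
torail()
plan(railP(-65.3,-48.5,40),toolR(.303-np.pi/2))
plan(railP(-65.3,-48.5,2),toolR(.303-np.pi/2))
from bench import arm
r=arm.get_image('wrist');pickle.dump(r,open('w2.pkl','wb'));cv2.imwrite('pics/w2.png',cv2.resize(r['image'][:,:,::-1],(784,588)))
torail()
for P in [(-37,-37,12),(-65.3,-48.5,24)]: print(proj(r,railP(*P))*1.4)
"
```

```text
t 3.03 rail TCP [-70.3 -49.7  40.4] meas-cmd [0. 0. 0.] rot err deg [0. 0. 0.] F rail [-0.5 -0.  -0.7] w 85.2 q [ 0.16  0.31 -0.24 -0.28 -1.03  0.43]
row [0.005, -0.011, -0.004, -0.0, 0.001, -0.005] rows>=0.1
row [0.001, 0.011, -0.096, -0.0, 0.001, -0.005] rows>=0.9
t 3.08 rail TCP [-70.1 -49.7  40.4] meas-cmd [0. 0. 0.] rot err deg [0. 0. 0.] F rail [-0.4 -0.2  0.5] w 85.6 q [ 0.16  0.31 -0.24 -0.28 -1.03  0.43]
[385.70170848 258.12869629]
[391.84047186 344.83246927]
```

View pics/w2.png

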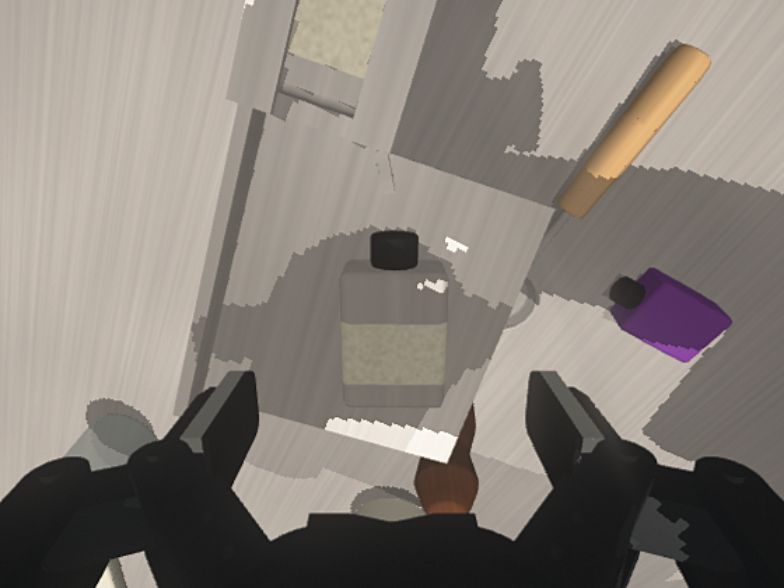

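>>> {"name": "step_arm", "arguments": {"series": [[0.005,-0.008,-0.006,0,0,-0.005],[0.003,0.0,-0.05,0,0,-0.005],[0.001,0.011,-0.096,0,0,-0.005],[0.001,0.011,-0.096,0,0,-0.005],[0.001,0.011,-0.096,0,0,-0.005]]}}

```text
clock: 3.5
position: [518.8, 5.7, 111.8]
ee_rot: [0.838, -0.532, -0.078, -0.091]
contact_force: [0.3, -0.5, 0.8]
gripper_width: 85.6
```

```bash
python3 -c "
from h import *
torail()
plan(railP(-65.3,-48.5,2),toolR(.303-np.pi/2))"
```

```text
t 3.50 rail TCP [-64.3 -49.1   1.6] meas-cmd [0. 0. 0.] rot err deg [0. 0. 0.] F rail [0.3 0.2 0.9] w 85.6 q [ 0.17  0.36 -0.28 -0.3  -0.95  0.44]
row [0.001, 0.002, 0.002, 0.0, -0.001, 0.002] rows>=0.0
```

>>> {"name": "step_arm", "arguments": {"series": [[0,0,0,0,0,0],[0,0,0,0,0,0],[0,0,0,0,0,0],[0,0,0,0,0,0],[0,0,0,0,0,0],[0,0,0,0,0,0]], "jaw": -1}}

```text
clock: 4.0
position: [520.1, 5.7, 113.6]
ee_rot: [0.838, -0.532, -0.076, -0.092]
contact_force: [1.1, -1.0, 4.3]
gripper_width: 38.8
```

```bash
python3 -c "
from h import *
torail()
plan(railP(-65,-48.5,12),toolR(.303-np.pi/2))
plan(railP(-65,-20,8),toolR(-np.pi/2))"
```

```text
t 4.00 rail TCP [-64.6 -47.8   3.4] meas-cmd [0. 0. 0.] rot err deg [0. 0. 0.] F rail [0.1 0.9 4.5] w 38.8 q [ 0.17  0.36 -0.28 -0.3  -0.95  0.44]
row [-0.001, -0.004, 0.021, -0.0, 0.002, 0.002] rows>=0.2
row [0.069, 0.008, 0.011, -0.006, 0.048, -0.185] rows>=2.4
```

>>> {"name": "step_arm", "arguments": {"series": [[0,-0.005,0.022,0,0,0],[0.03,0.002,0.025,-0.003,0.024,-0.09],[0.069,0.004,0.025,-0.006,0.048,-0.185],[0.069,0.004,0.025,-0.006,0.048,-0.185],[0.069,0.004,0.025,-0.006,0.048,-0.185],[0.069,0.004,0.025,-0.006,0.048,-0.185]]}}

```text
clock: 4.5
position: [546.4, 7.4, 122.4]
ee_rot: [0.749, -0.651, -0.092, -0.078]
contact_force: [-0.4, 0.3, -0.7]
gripper_width: 38.4
```

```bash
python3 -c "
from h import *
torail()
plan(railP(-65,-20,4),toolR(-np.pi/2))
from bench import arm
r=arm.get_image('wrist');pickle.dump(r,open('w3.pkl','wb'));cv2.imwrite('pics/w3.png',cv2.resize(r['image'][:,:,::-1],(784,588)))
"
```

```text
t 4.50 rail TCP [-64.7 -21.5  12.3] meas-cmd [0. 0. 0.] rot err deg [0. 0. 0.] F rail [-0.2 -0.4 -0.7] w 38.4 q [ 0.16  0.39 -0.2  -0.29 -1.    0.13]
row [0.003, 0.006, -0.02, -0.001, -0.002, -0.001] rows>=0.2
```

View pics/w3.png

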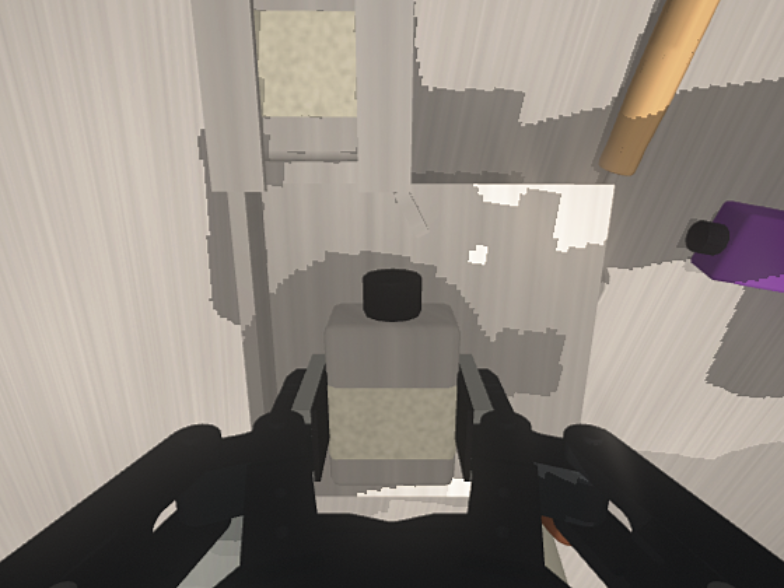

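>>> {"name": "step_arm", "arguments": {"series": [[0.003,0.006,-0.018,0,-0.002,-0.001],[0.003,0.006,-0.021,0,-0.002,-0.001],[0.003,0.006,-0.021,0,-0.002,-0.001]]}}

```text
clock: 4.8
position: [547.7, 10.0, 113.9]
ee_rot: [0.749, -0.652, -0.091, -0.079]
contact_force: [0.5, 0.2, -0.8]
gripper_width: 38.6
```

>>> {"name": "step_arm", "arguments": {"series": [[0,0,0,0,0,0],[0,0,0,0,0,0]], "jaw": 0.12}}

```text
clock: 4.97
position: [547.9, 9.9, 114.0]
ee_rot: [0.749, -0.652, -0.09, -0.079]
contact_force: [-0.4, 0.1, -0.5]
gripper_width: 47.4
```

```bash
python3 -c "
from h import *
torail()
plan(railP(-65,-20,45),toolR(-np.pi/2))
"
```

```text
t 4.97 rail TCP [-64.9 -19.7   3.7] meas-cmd [0. 0. 0.] rot err deg [0. 0. 0.] F rail [-0.  -0.3 -0.5] w 47.4 q [ 0.17  0.4  -0.21 -0.29 -0.98  0.13]
row [0.003, -0.024, 0.1, -0.001, 0.0, 0.001] rows>=1.0
```

>>> {"name": "step_arm", "arguments": {"series": [[0.003,-0.024,0.1,0,0,0],[0.003,-0.024,0.1,0,0,0],[0.003,-0.024,0.1,0,0,0]]}}

```text
clock: 5.22
position: [550.9, -0.0, 156.5]
ee_rot: [0.749, -0.652, -0.088, -0.081]
contact_force: [-1.2, 0.1, -0.3]
gripper_width: 47.9
```

```bash
python3 -c "
from h import *
torail()
plan(railP(-65,-66,45),toolR(-np.pi/2))
plan(railP(-65,-66,7),toolR(-np.pi/2))
from bench import arm
r=arm.get_image('wrist');pickle.dump(r,open('w4.pkl','wb'));cv2.imwrite('pics/w4.png',cv2.resize(r['image'][:,:,::-1],(784,588)))
"
```

```text
t 5.22 rail TCP [-65.1 -18.1  47.4] meas-cmd [0. 0. 0.] rot err deg [0. 0. 0.] F rail [-0.1 -1.1 -0.4] w 47.9 q [ 0.15  0.35 -0.16 -0.28 -1.06  0.12]
row [-0.119, -0.015, -0.006, -0.001, 0.004, 0.001] rows>=1.1
row [-0.122, 0.007, -0.098, -0.001, 0.004, 0.001] rows>=1.5
```

View pics/w4.png

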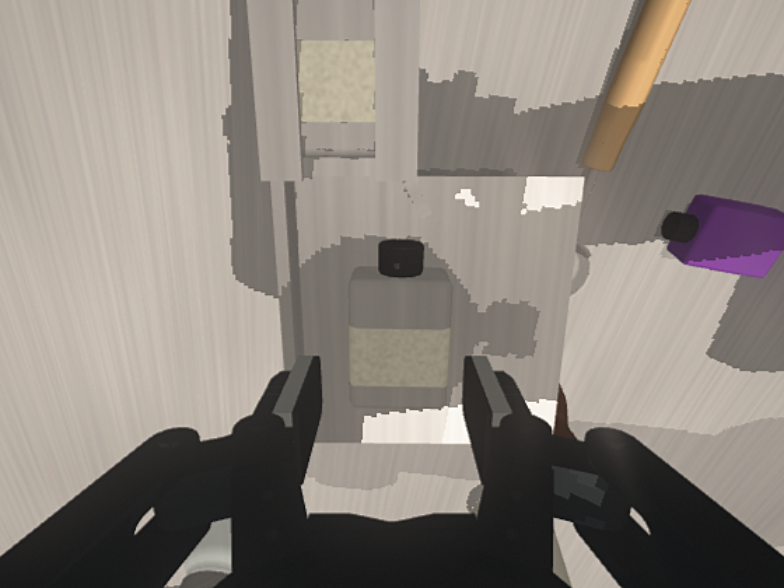

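>>> {"name": "step_arm", "arguments": {"series": [[-0.06,-0.008,0,0,0,0],[-0.119,-0.015,-0.006,0,0.004,0],[-0.119,-0.015,-0.006,0,0.004,0],[-0.119,-0.015,-0.006,0,0.004,0],[-0.122,-0.005,-0.05,0,0.004,0],[-0.122,0.007,-0.098,0,0.004,0],[-0.122,0.007,-0.098,0,0.004,0]], "jaw": -1}}

```text
clock: 5.85
position: [498.6, 3.6, 111.5]
ee_rot: [0.748, -0.653, -0.095, -0.075]
contact_force: [0.1, 0.6, -0.9]
gripper_width: -0.1
```

```bash
python3 -c "
from h import *
torail()
for y in (-57,-45,-36,-33): plan(railP(-65,y,7),toolR(-np.pi/2))
"
```

```text
t 5.85 rail TCP [-64.9 -69.4   1.1] meas-cmd [0. 0. 0.] rot err deg [0. 0. 0.] F rail [-0.4  0.2 -1. ] w -0.1 q [ 0.17  0.34 -0.31 -0.3  -0.95  0.15]
row [0.031, 0.001, 0.014, -0.001, -0.008, 0.001] rows>=0.3
row [0.061, 0.005, 0.014, -0.001, -0.008, 0.001] rows>=0.6
row [0.083, 0.008, 0.014, -0.001, -0.008, 0.001] rows>=0.8
row [0.091, 0.009, 0.014, -0.001, -0.008, 0.001] rows>=0.9
```

>>> {"name": "step_arm", "arguments": {"series": [[0.01,0,0.014,0,-0.004,0],[0.03,0.001,0.014,0,-0.008,0],[0.045,0.003,0.014,0,-0.008,0],[0.06,0.005,0.014,0,-0.008,0],[0.07,0.007,0.014,0,-0.008,0],[0.078,0.008,0.014,0,-0.008,0],[0.083,0.008,0.014,0,-0.008,0],[0.083,0.008,0.014,0,-0.008,0]]}}

```text
clock: 6.52
position: [534.2, 6.3, 120.5]
ee_rot: [0.749, -0.652, -0.088, -0.081]
contact_force: [-0.1, 0.5, -0.4]
gripper_width: -0.2
```

```bash
python3 -c "
from h import *
torail()
for y in (-36,-33,-30): plan(railP(-65,y,7),toolR(-np.pi/2))
from bench import arm
r=arm.get_image('wrist');pickle.dump(r,open('w5.pkl','wb'));cv2.imwrite('pics/w5.png',cv2.resize(r['image'][:,:,::-1],(784,588)))
"
```

```text
t 6.52 rail TCP [-64.8 -33.8  10.4] meas-cmd [0. 0. 0.] rot err deg [0. 0. 0.] F rail [-0.4  0.  -0.5] w -0.2 q [ 0.17  0.37 -0.24 -0.29 -0.97  0.14]
row [-0.006, 0.002, -0.008, -0.001, 0.005, 0.001] rows>=0.1
row [0.002, 0.003, -0.008, -0.001, 0.005, 0.001] rows>=0.1
row [0.009, 0.004, -0.008, -0.001, 0.005, 0.001] rows>=0.1
```

View pics/w5.png

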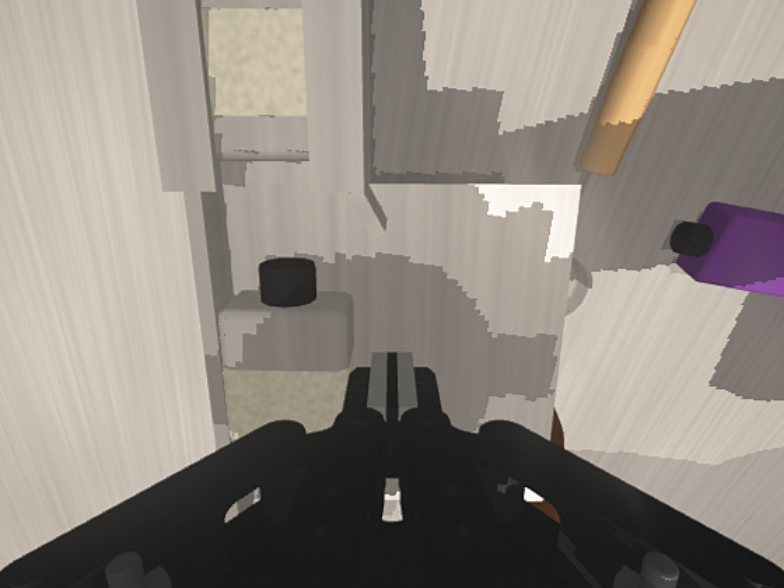

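>>> {"name": "step_arm", "arguments": {"series": [[0.004,0,0,0,0,0],[0.008,0.001,-0.002,0,0,0],[0.012,0.002,-0.002,0,0,0],[0.012,0.002,-0.002,0,0,0]]}}

```text
clock: 6.9
position: [536.4, 6.5, 119.6]
ee_rot: [0.749, -0.652, -0.09, -0.079]
contact_force: [-5.6, -1.5, 4.0]
gripper_width: 0.3
```

```bash
python3 -c "
from h import *
torail()
"
```

```text
t 6.90 rail TCP [-64.6 -31.6   9.5] meas-cmd [0. 0. 0.] rot err deg [0. 0. 0.] F rail [-0.2 -5.7  4. ] w 0.3 q [ 0.17  0.37 -0.23 -0.29 -0.98  0.14]
```

```bash
python3 -c "
from h import *
for P in [(-65,-40,10),(-65,-40,45),(-115,0,48),(-115,0,9)]: plan(railP(*P),toolR(-np.pi/2))
"
```

```text
row [-0.021, -0.002, 0.002, -0.0, 0.001, 0.0] rows>=0.2
row [-0.018, -0.023, 0.087, -0.0, 0.001, 0.0] rows>=0.9
row [0.064, 0.11, 0.124, -0.0, 0.001, 0.0] rows>=1.7
row [0.061, 0.132, 0.029, -0.0, 0.001, 0.0] rows>=1.4
```

>>> {"name": "step_arm", "arguments": {"series": [[-0.021,-0.002,0.002,0,0,0],[-0.018,-0.023,0.087,0,0,0],[-0.018,-0.023,0.087,0,0,0],[0.02,0.04,0.11,0,0,0],[0.064,0.11,0.124,0,0,0],[0.064,0.11,0.124,0,0,0],[0.064,0.11,0.124,0,0,0]]}}

```text
clock: 7.48
position: [565.0, 52.4, 169.8]
ee_rot: [0.75, -0.651, -0.087, -0.082]
contact_force: [-0.1, -0.3, 0.0]
gripper_width: 0.1
```

```bash
python3 -c "
from h import *
torail()
plan(railP(-115,1,9),toolR(-np.pi/2))
from bench import arm
r=arm.get_image('wrist');pickle.dump(r,open('w6.pkl','wb'));cv2.imwrite('pics/w6.png',cv2.resize(r['image'][:,:,::-1],(784,588)))
"
```

```text
t 7.48 rail TCP [-116.8    3.1   48.4] meas-cmd [0. 0. 0.] rot err deg [0. 0. 0.] F rail [ 0.3 -0.1  0.1] w 0.1 q [ 0.24  0.35 -0.12 -0.27 -1.08  0.03]
row [-0.008, 0.018, -0.097, -0.001, 0.006, -0.0] rows>=0.9
```

View pics/w6.png

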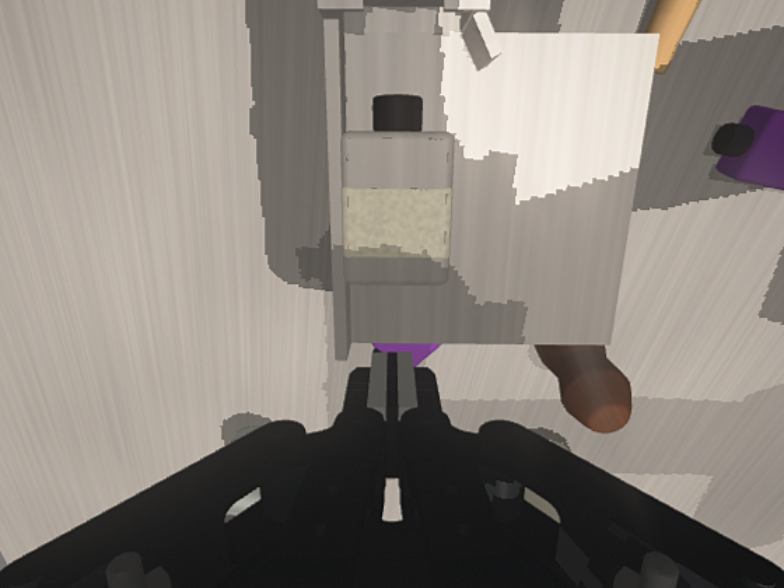

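>>> {"name": "step_arm", "arguments": {"series": [[-0.004,0.008,-0.045,0,0.006,0],[-0.008,0.018,-0.088,0,0.006,0],[-0.008,0.018,-0.088,0,0.006,0],[-0.008,0.018,-0.088,0,0.006,0]]}}

```text
clock: 7.87
position: [560.0, 57.4, 133.4]
ee_rot: [0.748, -0.652, -0.092, -0.077]
contact_force: [0.8, 0.5, -0.4]
gripper_width: -0.1
```

```bash
python3 -c "
from h import *
torail()
for x in (-80,-50,-20):plan(railP(x,0.5,9),toolR(-np.pi/2))
"
```

```text
t 7.87 rail TCP [-113.7   -1.2   11.7] meas-cmd [0. 0. 0.] rot err deg [0. 0. 0.] F rail [-0.3  0.9 -0.4] w -0.1 q [ 0.25  0.39 -0.16 -0.28 -1.01  0.04]
row [0.015, -0.079, -0.027, 0.0, -0.003, 0.001] rows>=0.8
row [0.025, -0.151, -0.044, 0.0, -0.003, 0.001] rows>=1.5
row [0.035, -0.223, -0.062, 0.0, -0.003, 0.001] rows>=2.2
```

>>> {"name": "step_arm", "arguments": {"series": [[0.005,-0.02,-0.008,0,0,0],[0.009,-0.04,-0.014,0,-0.002,0],[0.012,-0.06,-0.02,0,-0.003,0],[0.015,-0.079,-0.025,0,-0.003,0],[0.018,-0.1,-0.03,0,-0.003,0],[0.02,-0.118,-0.035,0,-0.003,0],[0.023,-0.136,-0.04,0,-0.003,0],[0.025,-0.151,-0.043,0,-0.003,0.001],[0.025,-0.151,-0.043,0,-0.003,0.001]]}}

```text
clock: 8.62
position: [570.8, -3.5, 116.3]
ee_rot: [0.749, -0.652, -0.09, -0.079]
contact_force: [-0.0, -1.1, -1.0]
gripper_width: -0.0
```

```bash
python3 -c "
from h import *
torail()
for x in (-35,-20):plan(railP(x,0,9),toolR(-np.pi/2))
from bench import arm
r=arm.get_image('wrist');pickle.dump(r,open('w7.pkl','wb'));cv2.imwrite('pics/w7.png',cv2.resize(r['image'][:,:,::-1],(784,588)))
"
```

```text
t 8.62 rail TCP [-49.5   1.1   9.8] meas-cmd [0. 0. 0.] rot err deg [0. 0. 0.] F rail [ 1.3 -0.2 -0.8] w -0.0 q [ 0.14  0.43 -0.15 -0.28 -1.01  0.15]
row [0.002, -0.035, -0.011, -0.0, 0.001, 0.001] rows>=0.3
row [0.007, -0.071, -0.019, -0.0, 0.001, 0.001] rows>=0.7
```

View pics/w7.png

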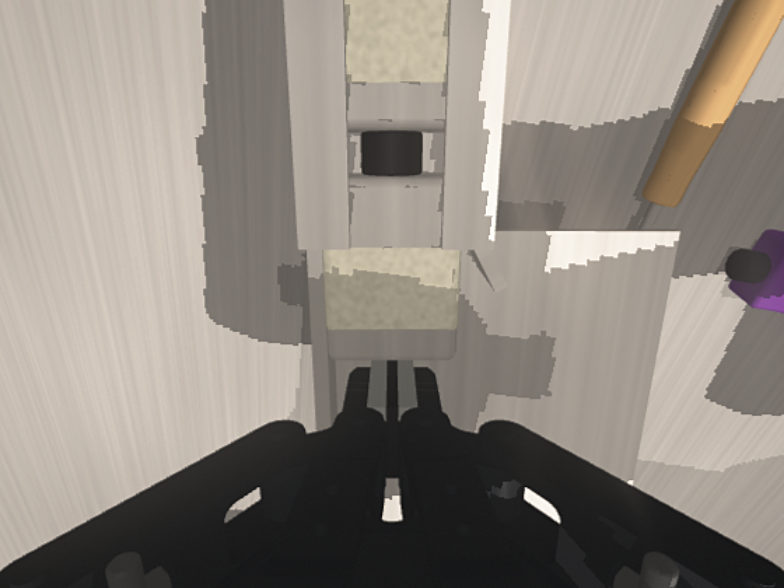

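Tin A has entered the mouth straight, and its cap is touching tin C. I'll keep pushing.

>>> {"name": "step_arm", "arguments": {"series": [[0.001,-0.018,-0.006,0,0,0],[0.002,-0.036,-0.011,0,0,0],[0.004,-0.054,-0.016,0,0,0],[0.007,-0.071,-0.02,0,0,0],[0.007,-0.071,-0.02,0,0,0]]}}

```text
clock: 9.08
position: [573.6, -32.0, 108.3]
ee_rot: [0.749, -0.652, -0.09, -0.079]
contact_force: [-0.5, -0.4, 0.4]
gripper_width: 0.0
```

```bash
python3 -c "
from h import *
torail()
for P in [(-30,0,11),(-34,0,60)]: plan(railP(*P),toolR(-np.pi/2))
s=1.85
p,R=getc()
# B hover
plan(np.array([373.,-284,150]),toolR(1.85-np.pi/2,False))
"
```

```text
t 9.08 rail TCP [-19.8  -0.    8.8] meas-cmd [0. 0. 0.] rot err deg [0. 0. 0.] F rail [ 0.2 -0.5  0.5] w 0.0 q [ 0.09  0.45 -0.14 -0.28 -1.01  0.2 ]
row [-0.003, 0.023, 0.011, -0.0, 0.001, 0.001] rows>=0.2
row [-0.0, 0.004, 0.133, -0.0, 0.001, 0.001] rows>=1.3
row [-0.501, -0.63, 0.104, -0.046, 0.225, -1.897] rows>=24.0
```

>>> {"name": "step_arm", "arguments": {"series": [[-0.002,0.024,0.02,0,0,0],[-0.001,0.01,0.1,0,0,0],[-0.2,-0.2,0.14,-0.018,0.09,-0.75],[-0.2,-0.2,0.14,-0.018,0.09,-0.75],[-0.2,-0.2,0.14,-0.018,0.09,-0.75],[-0.2,-0.2,0.14,-0.018,0.09,-0.75],[-0.2,-0.2,0.14,-0.018,0.09,-0.75],[-0.2,-0.2,0.14,-0.018,0.09,-0.75],[-0.2,-0.2,0.14,-0.018,0.09,-0.75],[-0.2,-0.2,0.14,-0.018,0.09,-0.75],[-0.2,-0.2,0.14,-0.018,0.09,-0.75],[-0.2,-0.2,0.14,-0.018,0.09,-0.75]], "jaw": 1}}

```text
clock: 10.08
position: [493.5, -109.8, 165.6]
ee_rot: [-0.252, 0.963, 0.071, 0.063]
contact_force: [-0.7, -0.2, -0.8]
gripper_width: 85.6
```

```bash
python3 -c "
from h import *
torail()
plan(np.array([373.,-284,150]),toolR(1.85-np.pi/2,False))
"
```

```text
t 10.08 rail TCP [ 30.6 -90.1  80.2] meas-cmd [0. 0. 0.] rot err deg [0. 0. 0.] F rail [ 0.3 -0.7 -0.7] w 85.6 q [-0.01  0.23 -0.33 -0.21 -0.94 -0.93]
row [-0.301, -0.435, -0.039, -0.028, 0.136, -1.145] rows>=14.5
```

>>> {"name": "step_arm", "arguments": {"series": [[-0.301,-0.435,-0.039,-0.023,0.11,-0.93],[-0.301,-0.435,-0.039,-0.023,0.11,-0.93],[-0.301,-0.435,-0.039,-0.023,0.11,-0.93],[-0.301,-0.435,-0.039,-0.023,0.11,-0.93],[-0.301,-0.435,-0.039,-0.023,0.11,-0.93],[-0.301,-0.435,-0.039,-0.023,0.11,-0.93],[-0.301,-0.435,-0.039,-0.023,0.11,-0.93],[-0.301,-0.435,-0.039,-0.023,0.11,-0.93],[-0.301,-0.435,-0.039,-0.023,0.11,-0.93],[-0.301,-0.435,-0.039,-0.023,0.11,-0.93],[-0.301,-0.435,-0.039,-0.023,0.11,-0.93],[-0.301,-0.435,-0.039,-0.023,0.11,-0.93]]}}

```text
clock: 11.08
position: [373.6, -284.0, 150.0]
ee_rot: [0.459, 0.888, 0.015, 0.014]
contact_force: [-0.7, 0.3, -0.2]
gripper_width: 85.2
```

```bash
python3 -c "
from h import *
torail()
plan(np.array([373.,-284,90]),toolR(1.85-np.pi/2,False))
"
```

```text
t 11.08 rail TCP [ 185.8 -233.   102.1] meas-cmd [0. 0. 0.] rot err deg [0. 0. 0.] F rail [-0.3 -0.7 -0.3] w 85.2 q [-0.32  0.19 -0.48 -0.03 -0.86 -2.18]
row [-0.001, 0.0, -0.15, -0.005, 0.026, -0.214] rows>=2.7
```

>>> {"name": "step_arm", "arguments": {"series": [[0,0,-0.03,-0.005,0.026,-0.214],[0,0,-0.06,-0.005,0.026,-0.214],[0,0,-0.1,-0.005,0.026,-0.214],[0,0,-0.13,-0.005,0.026,-0.214],[0,0,-0.13,-0.005,0.026,-0.214]]}}

```text
clock: 11.5
position: [372.2, -283.3, 95.7]
ee_rot: [0.599, 0.8, -0.0, -0.002]
contact_force: [-0.6, -0.7, 0.4]
gripper_width: 85.3
```

```bash
python3 -c "
from h import *
torail()
from bench import arm
r=arm.get_image('wrist');pickle.dump(r,open('w8.pkl','wb'));cv2.imwrite('pics/w8.png',cv2.resize(r['image'][:,:,::-1],(784,588)))
s=arm.get_image('scene');pickle.dump(s,open('s8.pkl','wb'));cv2.imwrite('pics/s8.png',s['image'][:,:,::-1])
plan(np.array([373.,-284,90]),toolR(1.85-np.pi/2,False))
print(getc()[0])
"
```

```text
t 11.50 rail TCP [ 197.9 -234.3   49.1] meas-cmd [0. 0. 0.] rot err deg [0. 0. 0.] F rail [ 0.4 -0.7  0.6] w 85.3 q [-0.3   0.28 -0.55 -0.   -0.75 -2.55]
row [-0.002, 0.001, -0.019, -0.0, 0.0, -0.004] rows>=0.2
[ 373.61639785 -284.27957892   97.73455772]
```

View pics/w8.png

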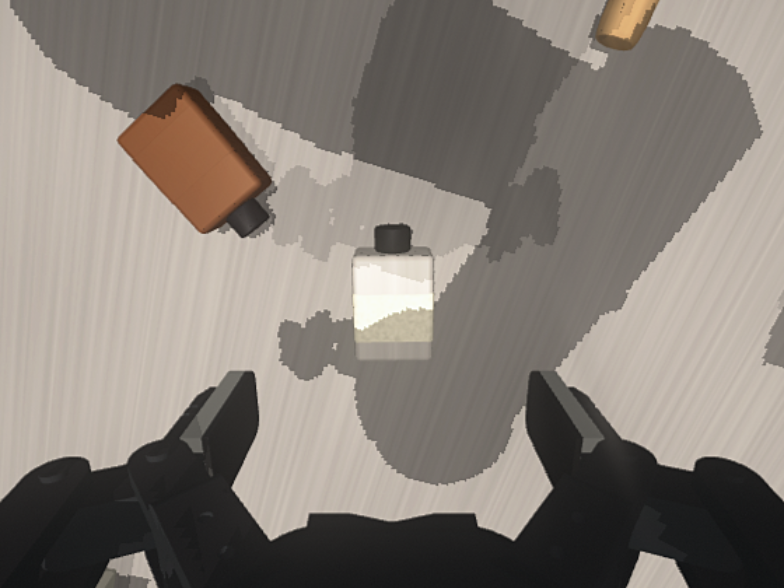

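View pics/s8.png

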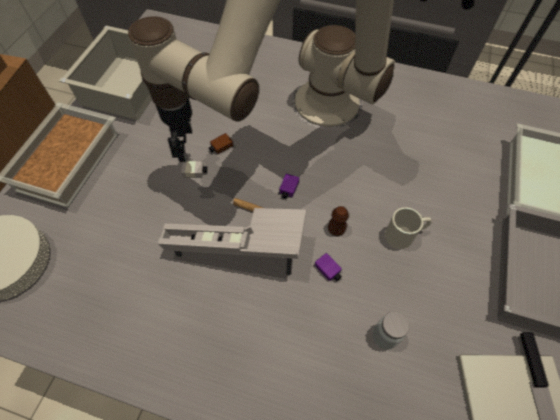

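```bash
python3 -c "
from h import *
r=pickle.load(open('w8.pkl','rb'))
f=lambda l:[((u+.5)/1.4-.5,(v+.5)/1.4-.5) for u,v in l]
c=tin(r,f([(354,256),(433,256),(431,359),(357,359)]),f([(393,238)])[0],False);print(c)
print(proj(r,np.array([373,-284,24.]))*1.4, r['world_from_camera'][:3,3])
"
```

```text
[array([ 372.94453689, -284.34226902]), ((372.97357177734375, -284.32391357421875), (37.673912048339844, 53.74651336669922), 16.605125427246094), np.float64(1.8671248222134467)]
[393.84998655 308.47348946] [ 351.64833083 -212.08735091  238.10707561]
```

>>> {"name": "step_arm", "arguments": {"series": [[-0.001,0,-0.08,0,0,0],[-0.001,0,-0.16,0,0,0],[-0.001,0,-0.2,0,0,0],[-0.001,0,-0.205,0,0,0],[-0.001,0,-0.205,0,0,0]]}}

```text
clock: 12.02
position: [373.3, -284.7, 15.6]
ee_rot: [0.599, 0.801, 0.0, 0.0]
contact_force: [0.6, 0.7, 0.5]
gripper_width: 85.2
```

```bash
python3 -c "
from h import *
torail(); print(getc()[0])
plan(np.array([373.,-284.3,4]),toolR(1.855-np.pi/2,False))
"
```

```text
t 12.02 rail TCP [ 218.3 -233.3  -28.3] meas-cmd [0. 0. 0.] rot err deg [0. 0. 0.] F rail [-0.7  0.7  0.3] w 85.2 q [-0.3   0.42 -0.62 -0.   -0.53 -2.55]
[ 373.33344588 -284.67648744   15.63508135]
row [-0.001, 0.001, -0.029, -0.0, 0.0, -0.001] rows>=0.3
```

>>> {"name": "step_arm", "arguments": {"series": [[0,0.001,-0.02,0,0,0],[0,0.001,-0.027,0,0,0],[0,0.001,-0.027,0,0,0]]}}

```text
clock: 12.27
position: [373.2, -284.2, 5.0]
ee_rot: [0.6, 0.8, 0.001, 0.001]
contact_force: [0.3, 0.0, -0.4]
gripper_width: 85.6
```

>>> {"name": "step_arm", "arguments": {"series": [[0,0,0,0,0,0],[0,0,0,0,0,0],[0,0,0,0,0,0],[0,0,0,0,0,0],[0,0,0,0,0,0],[0,0,0,0,0,0]], "jaw": -1}}

```text
clock: 12.77
position: [373.3, -284.3, 5.1]
ee_rot: [0.599, 0.8, 0.0, 0.001]
contact_force: [-0.5, 1.3, 5.7]
gripper_width: 38.8
```

```bash
python3 -c "
from h import *
torail(); print(getc()[0])
plan(railP(-68,-20,45),toolR(-np.pi/2))
"
```

```text
t 12.77 rail TCP [ 220.5 -233.3  -38.5] meas-cmd [0. 0. 0.] rot err deg [0. 0. 0.] F rail [-2.6 -0.3  5.3] w 38.8 q [-0.3   0.44 -0.63 -0.   -0.5  -2.55]
[ 373.30033038 -284.34318448    5.14833422]
row [0.438, 0.718, 0.374, 0.047, -0.224, 1.894] rows>=24.0
```

>>> {"name": "step_arm", "arguments": {"series": [[0,0,0.03,0,0,0],[0,0,0.1,0,0,0],[0,0,0.2,0,0,0],[0,0,0.3,0,0,0],[0,0,0.4,0,0,0],[0.1,0.15,0.45,0.015,-0.07,0.6],[0.1,0.15,0.45,0.015,-0.07,0.6],[0.1,0.15,0.45,0.015,-0.07,0.6],[0.1,0.15,0.45,0.015,-0.07,0.6],[0.1,0.15,0.45,0.015,-0.07,0.6],[0.1,0.15,0.45,0.015,-0.07,0.6],[0.1,0.15,0.45,0.015,-0.07,0.6]]}}

```text
clock: 13.77
position: [412.2, -223.7, 184.0]
ee_rot: [0.203, 0.978, 0.039, 0.033]
contact_force: [0.3, 0.3, -0.7]
gripper_width: 38.7
```

```bash
python3 -c "
from h import *
torail(); print(getc()[0])
plan(railP(-68,-20,60),toolR(-np.pi/2))
"
```

```text
t 13.77 rail TCP [ 124.9 -186.3  122.2] meas-cmd [0. 0. 0.] rot err deg [0. 0. 0.] F rail [-0.1  0.4 -0.7] w 38.7 q [-0.2   0.15 -0.42 -0.1  -0.94 -1.72]
[ 412.24633873 -223.66061457  183.98759479]
row [0.342, 0.558, -0.036, 0.035, -0.159, 1.337] rows>=16.9
```

>>> {"name": "step_arm", "arguments": {"series": [[0.28,0.46,0,0.024,-0.11,0.93],[0.28,0.46,0,0.024,-0.11,0.93],[0.28,0.46,0,0.024,-0.11,0.93],[0.28,0.46,0,0.024,-0.11,0.93],[0.28,0.46,0,0.024,-0.11,0.93],[0.28,0.46,0,0.024,-0.11,0.93],[0.28,0.46,0,0.024,-0.11,0.93],[0.28,0.46,0,0.024,-0.11,0.93],[0.28,0.46,0,0.024,-0.11,0.93],[0.28,0.46,0,0.024,-0.11,0.93],[0.28,0.46,0,0.024,-0.11,0.93],[0.28,0.46,0,0.024,-0.11,0.93]]}}

```text
clock: 14.77
position: [524.3, -40.1, 183.8]
ee_rot: [-0.503, 0.857, 0.084, 0.072]
contact_force: [0.1, 0.7, -1.0]
gripper_width: 38.5
```

```bash
python3 -c "
from h import *
torail(); print(getc()[0])
plan(railP(-68,-21,40),toolR(-np.pi/2))
"
```

```text
t 14.77 rail TCP [-36.6 -50.   82.4] meas-cmd [0. 0. 0.] rot err deg [0. 0. 0.] F rail [-0.4  0.2 -1.1] w 38.5 q [ 0.1   0.26 -0.23 -0.25 -1.04 -0.49]
[524.32075107 -40.13302378 183.77589695]
row [0.058, 0.111, -0.084, 0.011, -0.049, 0.407] rows>=5.2
```

>>> {"name": "step_arm", "arguments": {"series": [[0.02,0.06,0,0.011,-0.049,0.407],[0.058,0.111,-0.03,0.011,-0.049,0.407],[0.058,0.111,-0.06,0.011,-0.049,0.407],[0.058,0.111,-0.084,0.011,-0.049,0.407],[0.058,0.111,-0.084,0.011,-0.049,0.407],[0.058,0.111,-0.084,0.011,-0.049,0.407],[0.058,0.111,-0.084,0.011,-0.049,0.407]]}}

```text
clock: 15.35
position: [548.0, 4.2, 150.3]
ee_rot: [0.746, -0.655, -0.09, -0.079]
contact_force: [-0.2, -0.1, -0.3]
gripper_width: 38.6
```

```bash
python3 -c "
from h import *
torail(); print(getc()[0])
from bench import arm
r=arm.get_image('wrist');pickle.dump(r,open('w9.pkl','wb'));cv2.imwrite('pics/w9.png',cv2.resize(r['image'][:,:,::-1],(784,588)))
plan(railP(-68,-20.5,12),toolR(-np.pi/2))
"
```

```text
t 15.35 rail TCP [-68.1 -20.4  40.3] meas-cmd [0. 0. 0.] rot err deg [0. 0. 0.] F rail [ 0.1 -0.2 -0.2] w 38.6 q [ 0.16  0.36 -0.17 -0.28 -1.05  0.11]
[547.98462525   4.2301501  150.31245084]
row [-0.003, 0.016, -0.07, -0.0, -0.0, 0.006] rows>=0.7
```

View pics/w9.png

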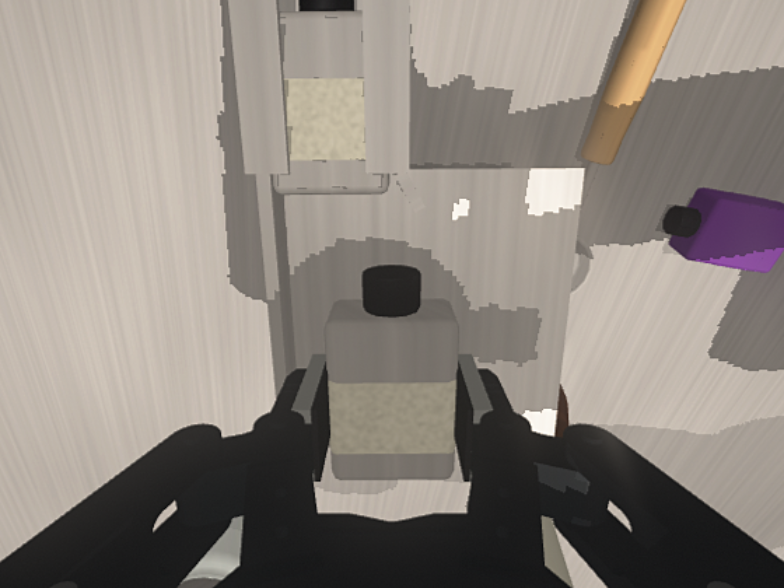

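>>> {"name": "step_arm", "arguments": {"series": [[-0.002,0.008,-0.035,0,0,0.006],[-0.003,0.014,-0.065,0,0,0.006],[-0.003,0.014,-0.065,0,0,0.006],[-0.003,0.014,-0.065,0,0,0.006]]}}

```text
clock: 15.73
position: [546.5, 9.7, 124.9]
ee_rot: [0.75, -0.651, -0.091, -0.078]
contact_force: [0.1, -0.1, -1.2]
gripper_width: 38.3
```

```bash
python3 -c "
from h import *
torail()
plan(railP(-68,-20.5,5.5),toolR(-np.pi/2))
"
```

```text
t 15.73 rail TCP [-67.6 -21.1  14.3] meas-cmd [0. 0. 0.] rot err deg [0. 0. 0.] F rail [ 0.4  0.1 -1.1] w 38.3 q [ 0.17  0.38 -0.2  -0.29 -1.    0.13]
row [0.001, 0.006, -0.021, -0.0, -0.0, -0.001] rows>=0.2
```

>>> {"name": "step_arm", "arguments": {"series": [[0,0.003,-0.012,0,0,0],[0.001,0.006,-0.021,0,0,0],[0.001,0.006,-0.021,0,0,0],[0.001,0.006,-0.021,0,0,0]]}}

```text
clock: 16.07
position: [547.3, 12.2, 116.6]
ee_rot: [0.75, -0.65, -0.09, -0.079]
contact_force: [0.3, -0.1, -1.3]
gripper_width: 38.4
```

```bash
python3 -c "
from h import *
torail()
plan(railP(-68,-20.5,46),toolR(-np.pi/2))
"
```

```text
t 16.07 rail TCP [-67.9 -19.9   5.6] meas-cmd [0. 0. 0.] rot err deg [0. 0. 0.] F rail [ 0.5  0.3 -1.2] w 38.4 q [ 0.17  0.39 -0.21 -0.29 -0.98  0.13]
row [0.002, -0.024, 0.098, -0.0, 0.0, -0.002] rows>=1.0
```

>>> {"name": "step_arm", "arguments": {"series": [[0,0,-0.003,0,0,0],[0,0,-0.003,0,0,0]]}}

```text
clock: 16.23
position: [547.7, 12.2, 115.9]
ee_rot: [0.75, -0.65, -0.09, -0.079]
contact_force: [-1.1, -0.9, 1.5]
gripper_width: 38.5
```

>>> {"name": "step_arm", "arguments": {"series": [[0,0,0,0,0,0],[0,0,0,0,0,0],[0,0,0,0,0,0],[0.002,-0.024,0.1,0,0,0],[0.002,-0.024,0.1,0,0,0],[0.002,-0.024,0.1,0,0,0]], "jaw": 0.12}}

```text
clock: 16.73
position: [549.7, 2.4, 157.7]
ee_rot: [0.75, -0.65, -0.088, -0.081]
contact_force: [-0.5, -0.3, -0.4]
gripper_width: 48.0
```

```bash
python3 -c "
from h import *
torail()
from bench import arm
r=arm.get_image('wrist');pickle.dump(r,open('w10.pkl','wb'));cv2.imwrite('pics/w10.png',cv2.resize(r['image'][:,:,::-1],(784,588)))
for P in [(-68,-66,46),(-68,-66,12)]:plan(railP(*P),toolR(-np.pi/2))
"
```

```text
t 16.73 rail TCP [-67.9 -18.9  48. ] meas-cmd [0. 0. 0.] rot err deg [0. 0. 0.] F rail [ 0.3 -0.6 -0.3] w 48.0 q [ 0.16  0.35 -0.16 -0.27 -1.07  0.12]
row [-0.114, -0.015, -0.001, -0.001, 0.002, -0.002] rows>=1.1
row [-0.117, 0.005, -0.084, -0.001, 0.002, -0.002] rows>=1.4
```

View pics/w10.png

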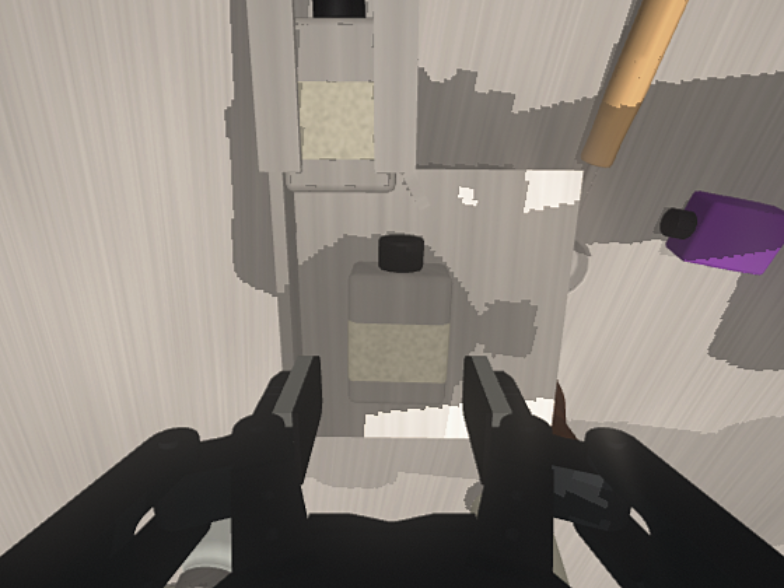

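>>> {"name": "step_arm", "arguments": {"series": [[-0.06,-0.008,0,0,0,0],[-0.117,-0.015,0,0,0,0],[-0.117,-0.015,0,0,0,0],[-0.117,-0.015,0,0,0,0],[-0.12,-0.005,-0.05,0,0,0],[-0.12,0.004,-0.082,0,0,0],[-0.12,0.004,-0.082,0,0,0],[-0.12,0.004,-0.082,0,0,0]], "jaw": -1}}

```text
clock: 17.45
position: [500.3, 4.3, 121.8]
ee_rot: [0.75, -0.65, -0.091, -0.078]
contact_force: [0.0, -1.0, 1.2]
gripper_width: 0.1
```

```bash
python3 -c "
from h import *
torail()
for y in (-50,-36,-33): plan(railP(-68,y,9),toolR(-np.pi/2))
"
```

```text
t 17.45 rail TCP [-67.8 -67.6  11. ] meas-cmd [0. 0. 0.] rot err deg [0. 0. 0.] F rail [ 0.7 -0.1  1.4] w 0.1 q [ 0.17  0.32 -0.31 -0.3  -0.96  0.14]
row [0.043, 0.008, -0.005, 0.0, -0.001, -0.003] rows>=0.4
row [0.078, 0.013, -0.005, 0.0, -0.001, -0.003] rows>=0.8
row [0.085, 0.014, -0.005, 0.0, -0.001, -0.003] rows>=0.8
```

>>> {"name": "step_arm", "arguments": {"series": [[0.02,0.003,-0.003,0,0,0],[0.035,0.006,-0.005,0,0,0],[0.048,0.008,-0.005,0,0,0],[0.06,0.01,-0.005,0,0,0],[0.07,0.012,-0.005,0,0,0],[0.08,0.013,-0.005,0,0,0],[0.085,0.014,-0.005,0,0,0],[0.085,0.014,-0.005,0,0,0]]}}

```text
clock: 18.12
position: [534.5, 9.9, 120.5]
ee_rot: [0.75, -0.65, -0.09, -0.079]
contact_force: [-0.6, 0.1, 0.4]
gripper_width: -0.1
```

```bash
python3 -c "
from h import *
torail()
plan(railP(-68,-30.5,9),toolR(-np.pi/2))
"
```

```text
t 18.12 rail TCP [-68.2 -32.9   9.5] meas-cmd [0. 0. 0.] rot err deg [0. 0. 0.] F rail [-0.3 -0.6  0.3] w -0.1 q [ 0.17  0.37 -0.23 -0.29 -0.98  0.13]
row [0.006, 0.001, -0.001, -0.0, 0.0, -0.002] rows>=0.1
```

>>> {"name": "step_arm", "arguments": {"series": [[0.004,0.001,0,0,0,0],[0.008,0.001,0,0,0,0],[0.008,0.001,0,0,0,0]]}}

```text
clock: 18.37
position: [535.3, 9.5, 120.3]
ee_rot: [0.75, -0.65, -0.092, -0.077]
contact_force: [-5.8, -2.9, 3.1]
gripper_width: -0.1
```

```bash
python3 -c "
from h import *
torail()
for P in [(-68,-42,10),(-68,-42,48),(-117,0,50),(-117,0,12)]: plan(railP(*P),toolR(-np.pi/2))
"
```

```text
t 18.37 rail TCP [-67.8 -32.2   9.4] meas-cmd [0. 0. 0.] rot err deg [0. 0. 0.] F rail [ 1.3 -6.1  3.5] w -0.1 q [ 0.17  0.37 -0.23 -0.29 -0.98  0.13]
row [-0.024, -0.003, 0.001, 0.0, -0.003, -0.003] rows>=0.2
row [-0.021, -0.026, 0.094, 0.0, -0.003, -0.003] rows>=1.0
row [0.067, 0.106, 0.128, 0.0, -0.003, -0.003] rows>=1.7
row [0.063, 0.128, 0.035, 0.0, -0.003, -0.003] rows>=1.4
```

>>> {"name": "step_arm", "arguments": {"series": [[-0.024,-0.003,0.001,0,0,0],[-0.021,-0.026,0.094,0,0,0],[-0.021,-0.026,0.094,0,0,0],[0.02,0.04,0.115,0,0,0],[0.062,0.106,0.128,0,0,0],[0.062,0.106,0.128,0,0,0],[0.062,0.106,0.128,0,0,0]]}}

```text
clock: 18.95
position: [563.0, 54.0, 172.3]
ee_rot: [0.751, -0.649, -0.09, -0.08]
contact_force: [0.0, 0.3, -0.4]
gripper_width: 0.1
```

```bash
python3 -c "
from h import *
torail()
from bench import arm
r=arm.get_image('wrist');pickle.dump(r,open('w11.pkl','wb'));cv2.imwrite('pics/w11.png',cv2.resize(r['image'][:,:,::-1],(784,588)))
plan(railP(-117,1,11),toolR(-np.pi/2))
"
```

```text
t 18.95 rail TCP [-119.2    1.4   50.4] meas-cmd [0. 0. 0.] rot err deg [0. 0. 0.] F rail [-0.2  0.1 -0.4] w 0.1 q [ 0.24  0.35 -0.12 -0.27 -1.09  0.03]
row [-0.001, 0.02, -0.096, -0.001, 0.001, -0.003] rows>=0.9
```

View pics/w11.png

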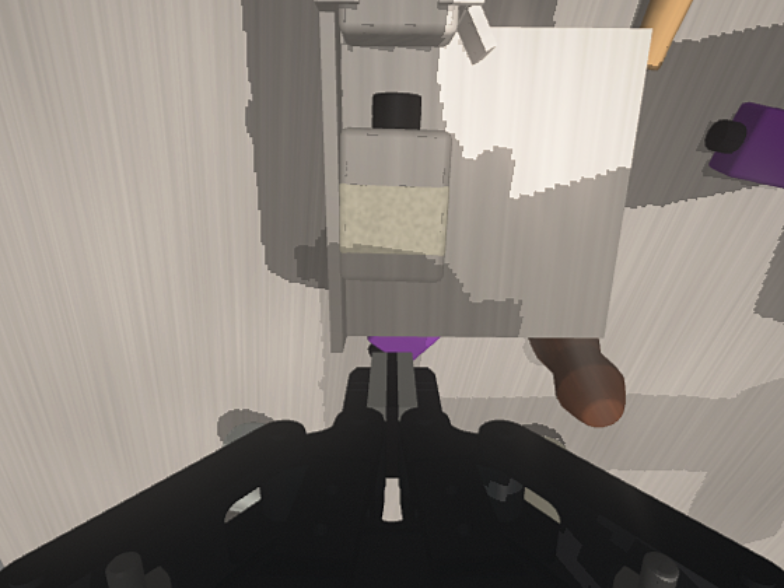

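B is flush against the fence with its cap facing the rail. I'll lower the fingers behind it and push.

>>> {"name": "step_arm", "arguments": {"series": [[-0.001,0.008,-0.045,0,0,0],[-0.002,0.02,-0.09,0,0,0],[-0.002,0.02,-0.09,0,0,0],[-0.002,0.02,-0.09,0,0,0]]}}

```text
clock: 19.33
position: [560.4, 59.9, 135.0]
ee_rot: [0.75, -0.651, -0.091, -0.078]
contact_force: [0.6, 0.1, -0.6]
gripper_width: 0.2
```

```bash
python3 -c "
from h import *
torail()
for x in (-80,-50,-25):plan(railP(x,0.5,9.5),toolR(-np.pi/2))
"
```

```text
t 19.33 rail TCP [-116.4   -0.4   12.7] meas-cmd [0. 0. 0.] rot err deg [0. 0. 0.] F rail [ 0.2  0.6 -0.5] w 0.2 q [ 0.25  0.39 -0.16 -0.28 -1.01  0.04]
row [0.014, -0.085, -0.029, 0.0, -0.001, -0.002] rows>=0.9
row [0.024, -0.157, -0.047, 0.0, -0.001, -0.002] rows>=1.6
row [0.033, -0.218, -0.062, 0.0, -0.001, -0.002] rows>=2.2
```

>>> {"name": "step_arm", "arguments": {"series": [[0.005,-0.02,-0.008,0,0,0],[0.009,-0.04,-0.015,0,0,0],[0.012,-0.06,-0.022,0,0,0],[0.014,-0.08,-0.028,0,0,0],[0.017,-0.1,-0.033,0,0,-0.001],[0.019,-0.118,-0.038,0,0,-0.001],[0.021,-0.136,-0.042,0,0,-0.001],[0.024,-0.157,-0.047,0,0,-0.001],[0.024,-0.157,-0.047,0,0,-0.001]]}}

```text
clock: 20.08
position: [570.7, -3.9, 116.2]
ee_rot: [0.749, -0.652, -0.09, -0.078]
contact_force: [-0.0, 0.3, 0.0]
gripper_width: -0.1
```

```bash
python3 -c "
from h import *
torail()
from bench import arm
r=arm.get_image('wrist');pickle.dump(r,open('w12.pkl','wb'));cv2.imwrite('pics/w12.png',cv2.resize(r['image'][:,:,::-1],(784,588)))
for x in (-35,-24,-19):plan(railP(x,0,9.5),toolR(-np.pi/2))
"
```

```text
t 20.08 rail TCP [-49.1   1.    9.8] meas-cmd [0. 0. 0.] rot err deg [0. 0. 0.] F rail [-0.3 -0.  -0. ] w -0.1 q [ 0.14  0.43 -0.15 -0.28 -1.01  0.15]
row [0.003, -0.035, -0.009, 0.0, -0.001, -0.0] rows>=0.4
row [0.006, -0.062, -0.016, 0.0, -0.001, -0.0] rows>=0.6
row [0.008, -0.074, -0.019, 0.0, -0.001, -0.0] rows>=0.7
```

View pics/w12.png

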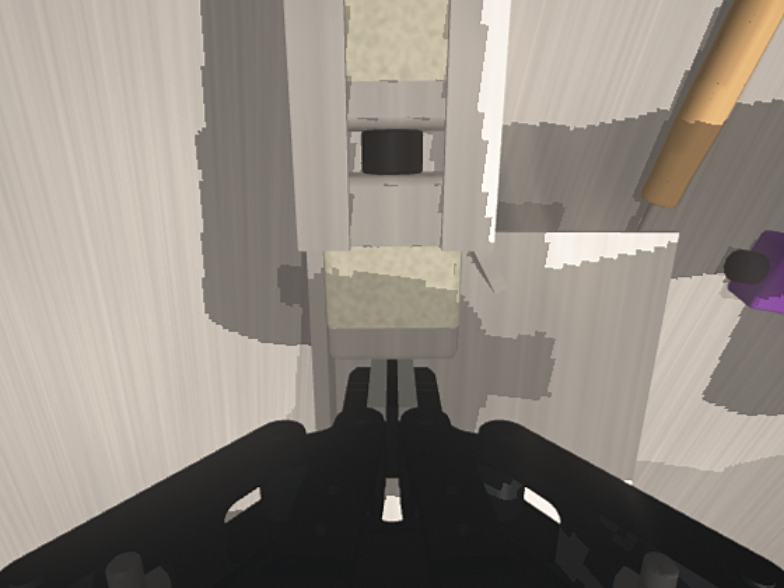

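>>> {"name": "step_arm", "arguments": {"series": [[0.002,-0.018,-0.005,0,0,0],[0.003,-0.036,-0.01,0,0,0],[0.005,-0.05,-0.014,0,0,0],[0.006,-0.062,-0.016,0,0,0],[0.006,-0.066,-0.017,0,0,0],[0.006,-0.066,-0.017,0,0,0]]}}

```text
clock: 20.63
position: [573.1, -29.3, 109.7]
ee_rot: [0.749, -0.651, -0.091, -0.079]
contact_force: [0.4, -0.1, -0.6]
gripper_width: -0.3
```

```bash
python3 -c "
from h import *
torail()
for x in (-19,-16):plan(railP(x,0,9.5),toolR(-np.pi/2))
"
```

```text
t 20.63 rail TCP [-22.8  -0.2   9.5] meas-cmd [0. 0. 0.] rot err deg [0. 0. 0.] F rail [ 0.3  0.4 -0.5] w -0.3 q [ 0.09  0.45 -0.14 -0.28 -1.01  0.2 ]
row [0.002, -0.009, -0.002, -0.0, -0.0, -0.001] rows>=0.1
row [0.003, -0.016, -0.004, -0.0, -0.0, -0.001] rows>=0.2
```

>>> {"name": "step_arm", "arguments": {"series": [[0.001,-0.005,-0.001,0,0,0],[0.002,-0.009,-0.002,0,0,0],[0.003,-0.013,-0.003,0,0,0],[0.003,-0.016,-0.004,0,0,0],[0.003,-0.016,-0.004,0,0,0]]}}

```text
clock: 21.05
position: [574.0, -32.4, 109.0]
ee_rot: [0.75, -0.651, -0.092, -0.08]
contact_force: [-2.3, 9.0, 4.0]
gripper_width: -0.2
```

```bash
python3 -c "
from h import *
torail()
from bench import arm
r=arm.get_image('wrist');pickle.dump(r,open('w13.pkl','wb'));cv2.imwrite('pics/w13.png',cv2.resize(r['image'][:,:,::-1],(784,588)))
for x in (-28,): 
  for z in (10,60): plan(railP(x,0,z),toolR(-np.pi/2))
"
```

```text
t 21.05 rail TCP [-19.5   0.3   9.6] meas-cmd [0. 0. 0.] rot err deg [0. 0. 0.] F rail [-9.9 -1.   1.7] w -0.2 q [ 0.09  0.45 -0.13 -0.29 -1.02  0.21]
row [-0.004, 0.02, 0.006, -0.003, -0.0, -0.002] rows>=0.2
row [0.001, -0.009, 0.127, -0.003, -0.0, -0.002] rows>=1.2
```

View pics/w13.png

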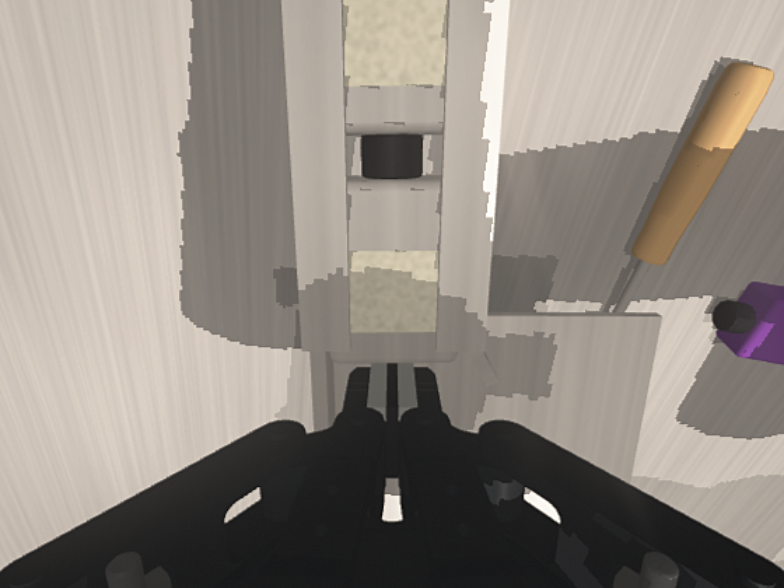

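>>> {"name": "step_arm", "arguments": {"series": [[-0.004,0.02,0.006,0,0,0],[-0.004,0.025,0.01,0,0,0],[0,0.015,0.1,0,0,0],[0,0.1,0.22,0,0,0],[0,0.15,0.25,0,0,0],[0,0.15,0.25,0,0,0],[0,0.15,0.25,0,0,0]]}}

```text
clock: 21.68
position: [575.3, 26.1, 210.8]
ee_rot: [0.751, -0.65, -0.089, -0.08]
contact_force: [-0.6, -0.0, -1.5]
gripper_width: -0.3
```

```bash
python3 -c "
from h import *
torail()
from bench import arm
for n in ('wrist','top','scene'):
  r=arm.get_image(n);pickle.dump(r,open('f_%s.pkl'%n,'wb'))
  im=r['image'][:,:,::-1]
  if n=='wrist': im=cv2.resize(im,(784,588))
  if n=='top': im=cv2.resize(im[120:250,180:400],None,fx=3.6,fy=3.6,interpolation=cv2.INTER_CUBIC)
  cv2.imwrite('pics/f_%s.png'%n,im)
"
```

```text
t 21.68 rail TCP [-99.8   9.7  94.7] meas-cmd [0. 0. 0.] rot err deg [0. 0. 0.] F rail [ 0.3 -0.6 -1.4] w -0.3 q [ 0.19  0.34 -0.04 -0.26 -1.19  0.05]
```

View pics/f_wrist.png

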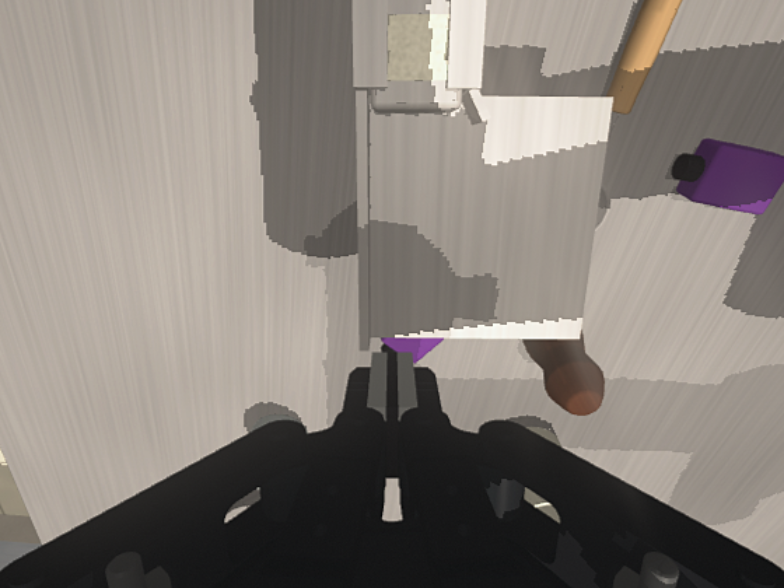

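View pics/f_top.png

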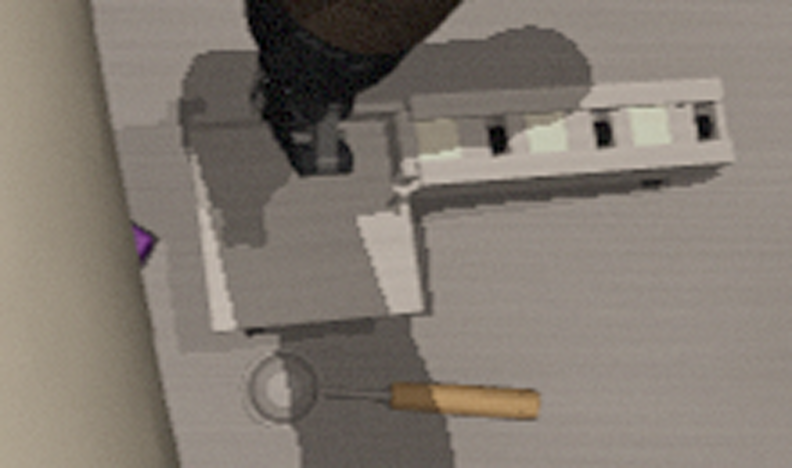

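View pics/f_scene.png

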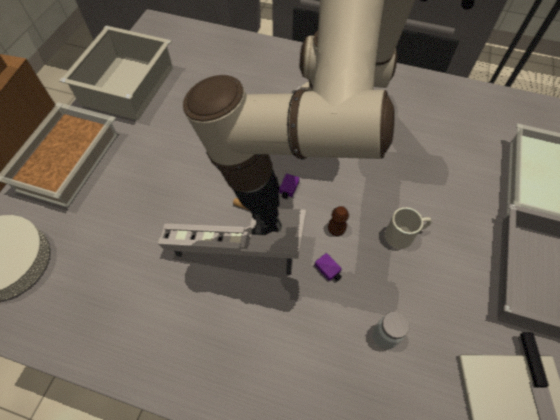

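```bash
python3 -c "
import h
from h import *
h.RO=np.array([574.75,-47.6,95.]);h.YAW=-1.435
r=pickle.load(open('f_top.pkl','rb'));R=railR(h.YAW);n=R[:,2]
im=r['image'].astype(int);m=(im.sum(2)<130).astype(np.uint8);m[:, :300]=0;m[:130]=0;m[170:]=0;m[:,385:]=0
k,l,s,c=cv2.connectedComponentsWithStats(m)
for i in range(1,k):
  if s[i,4]>8:
    q=R.T@(cast(r,c[i],n,n@h.RO+19)-h.RO);print(s[i],c[i].round(1),q.round(1))
a=pickle.load(open('a.pkl','rb'))
r=pickle.load(open('f_wrist.pkl','rb'));h.RO=np.array([576.,-49,95]);h.YAW=-1.432;R=railR(h.YAW);n=R[:,2]
for uv in [(374,106),(455,107)]:
  print('B back',(R.T@(cast(r,(uv[0]/1.4,uv[1]/1.4),n,n@h.RO+20)-h.RO)).round(1))
s0=a['scene']['image'].astype(int);s1=pickle.load(open('f_scene.pkl','rb'))['image'].astype(int)
for nm,(x0,y0,x1,y1) in dict(jar=(378,312,410,345),mug=(388,206,432,246),mill=(326,204,350,236)).items():
  print(nm,abs(s0-s1)[y0:y1,x0:x1].mean().round(1))
"
```

```text
[374 152   3   6  18] [375.  154.5] [191.4   0.6  19. ]
[316 155   5   8  28] [317.8 158.1] [55.2  0.9 19. ]
[345 154   5   6  22] [347.2 156.5] [123.6   0.3  19. ]
B back [-6.7 18.  20. ]
B back [ -6.9 -17.5  20. ]
jar 8.5
mug 7.4
mill 6.3
```

```bash
python3 -c "
from bench import arm
print(arm.job_done()); print(arm.read_state()['clock'])"
```

```text
the job is handed in; nothing more can be done
None
the job is handed in; nothing more can be done
```

The job is handed in. All three silver tins are in the rail, caps down, nose to tail against the stop. The last clock reading was about 22 s of the 67 s allowed.

**What I did:** I took tin A on the plate, then tin B from the counter. I gripped each across its width, turned it cap-first and set it on the plate. With closed fingers I squared it against the fence (about 6 N contact) and pushed it in from behind. The last push stopped at about 10 N, with the fingers at rail x -19.5 mm; about -19 mm was expected for a full row. The fingers then backed off and lifted clear.

**Last checks:**

| Check | Measured | Expected |
|---|---|---|
| Cap middles along the rail, top view | 191.4, 123.6 and 55.2 mm | 190, 122 and 54 mm |
| Cap middles off the centreline | within 1 mm | within 4 mm |
| Last tin's back, wrist view | x -6.8 mm | -8 mm |

The small common offset of about 1.3 mm is within the camera calibration. In the last pictures the jar, mug, mill and spoon look to be where they started. I compared jar, mug and mill against the first picture; the differences were small and I put them down to the arm's shadow. The spoon I judged only by eye.

**What disagreed:** After some moves the arm's measured position was up to about 6 mm off target, so I corrected each move from the measured position. The camera views also put the rail about 1.5 to 3 mm apart; I used the wrist view, and the fence and stop contacts matched it to about 1 mm.

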